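# Close the photometer and start its lid screw

### The job

The sample cells are loaded: press the photometer's lid fully shut, then take the black sleeve of the crank on the lid and turn the lid screw backward (counter-clockwise from above) until it drops into its thread. From there turn it forward (clockwise) by one turn, and finish with the sleeve still gripped in the fingers, holding the crank still with the screw started. Leave the cells and the other things on the bench where they are.

Things in the scene. Friction and masses are not known exactly. Their poses are not given: they have to be found in the camera images.
- photometer: Grey bench photometer, fixed to the bench. Origin: on the bench under the centre of its open sample compartment (200 x 200 mm, 100 mm high); x points away from the robot to the console behind it (170 deep, 250 wide, 120 mm high, green panel), y left, z up.
- lid (a joint): White hood lid (200 x 200 mm, 45 mm high) hinged at the compartment's far rim. Radians: 0 is shut, grows as the front edge rises. The hinge is stiff: the lid stays where it is left. Pressing 3 to 8 N down on the tab closes it; once shut it stays shut by its weight.
- lid_hinge (a point): Middle of the lid's hinge line, 100 mm behind the photometer's origin and 100 mm above the bench; the hinge runs along the photometer's y.
- lid_tab (a point): Centre of the top face of the blue tab at the lid's front edge (32 x 70 mm, 8 mm thick). When shut it lies 116 mm in front of the photometer's origin, 145 mm above the bench; it is 216 mm in front of the hinge line and 45 mm above the lid's lower edge. Press it from above.
- crank (a joint): Aluminium crank on the middle of the lid that turns the lid screw, always at one height. Radians, growing clockwise seen from above (forward); at 0 the arm points to the lid's front edge (photometer's -x). Turned backward the screw drops into its thread after 0.9 to 3.6 rad (where is not visible), and 0.1 to 0.4 rad later a shoulder stops it hard. Needs 1 to 3 N at the sleeve.
- crank_hub (a point): On the crank's axis, level with the middle of the sleeve. With the lid shut it is straight above the photometer's origin, 182 mm above the bench. If the crank is turned forward before the drop, the screw comes up against a shoulder and cannot enter.
- sleeve: Black upright grip sleeve at the crank's end, 16 mm across, 38 mm long, spinning freely on its pin, so the gripper may keep its yaw while it goes round. Origin at its centre, 50 mm from the crank's axis (182 mm above the bench with the lid shut); z up.
- spindle (a joint): How far the spring-loaded screw spindle has come down through the crank's hub, in metres. With the lid shut: 0.0015 to 0.0065 while its lug rides on the boss, a sudden fall to about 0.0088 at the thread drop, then 0.005 more per forward turn (0.0138 after one turn). 0.017 with the lid open.
- spindle_cap (a point): Top of the spindle's red cap (13 mm across) in the middle of the crank; it stands 7 mm above crank_hub at spindle 0 and sinks as the spindle comes down.
- cuvette0: Amber sample cell 12.5 x 12.5 x 45 mm, standing in the right-hand holder inside the compartment; origin under its centre.
- cuvette1: Clear sample cell 12.5 x 12.5 x 45 mm, standing in the left-hand holder inside the compartment; origin under its centre.
- flask_clear: Clear glass volumetric flask, 60 mm across, 145 mm high, on the bench; origin under its centre.
- flask_amber: Amber volumetric flask, 60 mm across, 145 mm high, on the bench; origin under its centre.
- wash_bottle: White wash bottle, 64 mm across, 140 mm high, on the bench; origin under its centre.
- cell_rack: Black cell rack, 120 x 90 x 30 mm, on the bench; origin under its centre.
- marker: Black and white marker pen, 135 mm long, lying on the bench; origin under its barrel.

How it is judged (in metres and radians):
On the way, in this order (a step that is already met when the one before it is completed fails the run):
1. the lid is fully shut (value of joint lid below 0.02 rad), for 0.2 s.
2. turned backward, the screw has dropped into its thread, the lid still shut (value of joint lid below 0.02 rad and value of joint spindle between 0.0076 and 0.0105 m), for 0.1 s.
At the end, for the whole second after the job is handed in: The lid is shut (within 0.02 rad), the spindle is started by one turn (12.7 to 14.9 mm down, that is one turn past the drop within about a fifth of a turn), the crank is still, and the fingers still grip the sleeve (over 1 N, TCP within 35 mm of the sleeve's centre) (value of joint lid below 0.02 rad and value of joint spindle between 0.0127 and 0.0149 m and velocity of joint crank between -0.1 and 0.1 rad/s and contact force between the fingers and sleeve above 1 N and distance between the grasp point and sleeve below 0.035 m); the arm keeps its last pose, push and grip.
It fails at once if a thing on the bench is shoved more than 30 mm or knocked over (distance of any of flask_clear, flask_amber, wash_bottle, cell_rack, marker from where it was at the start of the episode above 0.03 m or angle between any of flask_clear, flask_amber, wash_bottle's own z axis and vertical above 0.5 rad).
It fails at once if a sample cell leaves its holder (distance of any of cuvette0, cuvette1 from where it was at the start of the episode above 0.015 m).
It also fails if it takes over 67 s, if anything falls off the work surface, if the arm or the gripper's body presses on something with over 40 N, if the wrist force passes 120 N, or if a joint passes its speed limit or range.

### The arm

A 6-joint arm with a two-finger parallel gripper is mounted at the origin on the work surface. World frame = base frame: x ahead of the robot, y to its left, z up, the work surface at z = 0. Lengths are in mm, angles in degrees, forces in N, time in s.
With the tool pointing down it reaches from about 300 to 850 mm from the base axis. Payload 4.2 kg.
Tool frame: the origin (TCP) lies between the finger pads, 19 mm behind the fingertips; this is the grasp point; z points along the fingers, y is the direction in which the jaws open and shut (so a half turn about z gives the same grasp; the last joint's range is limited). The gripper opens to 91 mm and grips with 3 to 60 N. Pads are 32 mm wide; open, the fingers measure 118 mm over their backs; the gripper's body (76 mm by 178 mm) begins 60 mm behind the grasp point.
Start: joints at [73.109, 18.312, 89.639, -0, 72.044, -1.146], TCP at [156.03, 553.44, 232.776] pointing down, gripper open.
Joint ranges: [-177.97, 177.97], [-48.28, 115.42], [12.27, 149.76], [-77.06, 257.06], [2.81, 150.46], [-146.56, 146.56]. Speed limits (degrees/s): [147.25, 147.25, 180, 180, 180, 180].

### API

Orientations are given as [roll, pitch, yaw] about the fixed x, y, z axes, in that order (R = Rz(yaw) Ry(pitch) Rx(roll)).
In Python, from workcell import env gives the robot as it stands.
- The arm moves only by the shell command python3 -m handwheel 'ROWS' [FORCE]. ROWS is JSON, a list of rows, each an object with "gripper": the opening in per cent of the stroke, from 0 (shut) to 100 (fully open); "travel": the shift along the tool's x, y, z in m, a list of three; "twist": the turn about the tool's z in rad. In form: [{"gripper": gripper, "travel": [x, y, z], "twist": twist}, ...]. A call has 1 to 5 rows; each row shifts and turns the commanded pose from where the row before left it, along the tool's axes as they then stand; what a row does not reach is not made up. A row lasts 1/12 s, in which the tool goes at most 41.7 mm and 7.16 degrees, less where a joint would pass 70% of its speed; a pose out of reach is approached as far as the arm can. A call with a gripper value outside its range is refused whole. The fingers move at their own pace and stop on an object; FORCE is the grip in N (left out, the last holds). Time passes only in rows, so rows that do not move let the fingers close. It gives the time, the measured TCP pose, the force and the opening at its end, in the units of the state.
- env.state(): the state, without advancing time (a new reading comes with each control period).
- env.grab_frame(name): name is "scene" or "top" or "wrist"; returns a dict with "frame" (420x560x3 uint8, red, green, blue), "intrinsics" (3x3 intrinsics, pixels), "k1" (the pictures are not rectified: a ray, as slopes to the right and down, at radius r is drawn at 1 + k1 r^2 times it, then the intrinsics apply), "extrinsics" (4x4, takes a point from camera to world coordinates). Camera axes: x right, y down, z forward; pixel columns grow to the right and rows downward; lengths in mm; the calibration is good to about 2 mm. A picture is of the moment at which its call begins. There is no depth.
- env.job_done(): hands the job in, once; it reports no verdict.
Trained networks look in the newest picture that a camera, given by its name, has taken for a name from the list of things; names that differ only in an ending like _2 or _b are one class to them, and where a whole thing is asked for, a point or a joint stands for the part that bears it (a point fixed in the world has none). Each returns a list of dicts, best first, with "confidence" (0 to 1); they miss things now and then, are a little off and sometimes report something else, mostly with a low value. They report only what shows in the picture. A call takes as long as a camera call.
- env.trace(camera, thing): "pixels" (420x560 bool, what is visible of it) and "uv" ([column, row] in pixels, amid what is visible of it).
- env.pinpoint(camera, thing): "uv" ([column, row] in pixels: a listed point, or the origin of a listed thing).
The state is a dict: "time_s": time; "qpos": joint angles; "qvel": joint speeds; "effort": joint torques, N m; "ee_pos": TCP position; "ee_rot": TCP orientation; "force": force on the tool from outside, world axes, zero at the start; "torque": the same for the moment, N m; "gripper_width": finger opening in mm.
Only numpy, scipy, OpenCV 4.12 (cv2) and the standard library are available. Lean on these libraries where they do the work, as an engineer would, in place of code of your own. Each camera call takes 0.05 s, during which the arm holds its last target. There are 200 camera calls.

## Working session

There is one attempt and no reset: what is moved stays moved. The work goes in short steps, Python scripts to look and compute and a shell command to move; the robot and the scene stay as the last step left them, time stands still between calls to the robot, and variables do not carry over. Pictures are saved under pics/ and viewed, about 8 in all and at most 12, crops included, and the job is handed in when it is done.

```bash
mkdir -p pics; ls
cat > h.py <<'E'
import numpy as np, cv2
from workcell import env
names=["lid_hinge","lid_tab","crank_hub","sleeve","spindle_cap","photometer","flask_clear","flask_amber","wash_bottle","cell_rack","marker"]
def ray(f,uv):
    K=np.array(f["intrinsics"],float);d=np.array([f["k1"],0,0,0],float)
    p=cv2.undistortPoints(np.array([[uv]],float),K,d)[0,0]
    T=np.array(f["extrinsics"]);v=T[:3,:3]@np.r_[p,1];return T[:3,3],v/np.linalg.norm(v)
def onz(f,uv,z):
    o,v=ray(f,uv);return o+v*(z-o[2])/v[2]
def tri(rs):
    A=sum(np.eye(3)-np.outer(v,v) for o,v in rs);b=sum((np.eye(3)-np.outer(v,v))@o for o,v in rs)
    x=np.linalg.solve(A,b);return x,[np.linalg.norm(np.cross(x-o,v)) for o,v in rs]
def proj(f,X):
    T=np.linalg.inv(np.array(f["extrinsics"]));c=T[:3,:3]@X+T[:3,3]
    return cv2.projectPoints(c[None],np.zeros(3),np.zeros(3),np.array(f["intrinsics"],float),np.array([f["k1"],0,0,0],float))[0][0,0]
E
python3 - <<'E'
from h import *
s=env.state();print({k:np.round(v,2).tolist() for k,v in s.items()})
F={c:env.grab_frame(c) for c in("scene","top","wrist")}
a=np.hstack([F["scene"]["frame"],F["top"]["frame"]])
cv2.imwrite("pics/a.png",cv2.resize(a[:,:,::-1],(800,300),interpolation=cv2.INTER_AREA))
for c in F:
    print(c,np.round(F[c]["extrinsics"],2).tolist())
for n in names:
    rs=[]
    for c in("scene","top"):
        r=env.pinpoint(c,n)
        if r: print(n,c,np.round(r[0]["uv"],1),round(r[0]["confidence"],2),[ (np.round(q["uv"]),round(q["confidence"],2)) for q in r[1:3]]); rs.append(ray(F[c],r[0]["uv"]))
    if len(rs)==2:
        x,e=tri(rs);print("   ",np.round(x,1),np.round(e,1))
print(env.state()["time_s"])
E
```

```text
pics
{'time_s': 0.0, 'qpos': [73.11, 18.35, 89.71, 0.0, 72.04, -1.15], 'qvel': [0.01, 0.06, -0.11, 0.08, -0.03, -0.03], 'effort': [0.0, -41.25, -23.2, 0.07, 0.05, -0.0], 'ee_pos': [155.88, 552.98, 231.92], 'ee_rot': [-179.9, -0.0, 164.26], 'force': [1.09, -0.06, -0.04], 'torque': [-0.02, 0.02, 0.04], 'gripper_width': 91.15}
scene [[-0.17, 0.79, -0.59, 1411.05], [0.98, 0.14, -0.1, 159.05], [0.0, -0.6, -0.8, 1339.44], [0.0, 0.0, 0.0, 1.0]]
top [[-0.0, -1.0, 0.1, 412.44], [-1.0, 0.0, 0.01, -10.57], [-0.01, -0.1, -1.0, 1481.62], [0.0, 0.0, 0.0, 1.0]]
wrist [[0.27, 0.93, 0.25, 83.59], [0.96, -0.26, -0.07, 572.45], [-0.0, 0.26, -0.96, 383.59], [0.0, 0.0, 0.0, 1.0]]
lid_hinge scene [270.2 288.1] 0.88 []
lid_hinge top [269.7 142.1] 0.69 []
    [724.9  27.5  88.5] [1.6 1.6]
lid_tab scene [289.5 203.2] 0.9 [(array([269., 230.]), 0.31), (array([275., 249.]), 0.23)]
lid_tab top [256.5 189.6] 0.59 [(array([120., 171.]), 0.41), (array([262., 182.]), 0.31)]
    [572.7  51.8 267.2] [2.9 2.9]
crank_hub scene [281.  247.4] 0.67 []
crank_hub top [270.3 145.9] 0.68 []
    [683.1  34.9 224.2] [11.2 11.2]
sleeve scene [270.9 227.8] 0.55 [(array([273., 283.]), 0.3)]
sleeve top [276.3 160. ] 0.41 []
    [644.8  11.4 249.1] [2.5 2.5]
spindle_cap scene [277.9 247.5] 0.46 []
photometer top [264.3 183.2] 0.97 []
flask_clear scene [427.5 269.6] 0.74 []
flask_clear top [119.7 211.1] 0.9 []
    [545.9 455.8  13.7] [0. 0.]
flask_amber scene [425.  301.4] 0.56 []
flask_amber top [119.7 174.3] 0.9 []
    [651.3 454.   15.3] [4.2 4.2]
wash_bottle scene [401.6 238. ] 0.7 []
wash_bottle top [148.6 247.1] 0.79 [(array([123., 176.]), 0.27)]
    [444.2 374.8   8.7] [2.8 2.8]
cell_rack scene [117.9 244.8] 0.61 []
marker scene [186.2 186.4] 0.77 []
marker top [392.7 276.9] 0.71 []
    [ 361.2 -314.3    8.3] [3.7 3.7]
1.25
```

View pics/a.png

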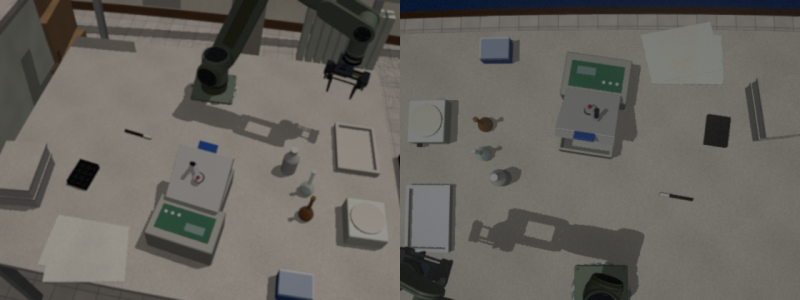

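The lid stands about 35° open. The crank sleeve is near top px (276,160), and the flasks and bottle are well to the left. Next I fit the pose using the known geometry.

```bash
cat > fit.py <<'E'
from h import *
from scipy.optimize import least_squares
def model(p,n):
    x,y,yaw,lid,q=p
    P={"photometer":[0,0,0],"lid_hinge":[100,0,100]}
    L={"lid_tab":[-216,0,45],"crank_hub":[-100,0,82],"sleeve":[-100-50*np.cos(q),50*np.sin(q),82],"spindle_cap":[-100,0,82+7-17]}
    if n in P: v=np.array(P[n],float)
    else:
        a=np.array(L[n],float);c,s=np.cos(lid),np.sin(lid)
        v=np.array([100+c*a[0]+s*a[2],a[1],100-s*a[0]+c*a[2]])
    c,s=np.cos(yaw),np.sin(yaw)
    return np.array([x+c*v[0]-s*v[1],y+s*v[0]+c*v[1],v[2]])
def fit(p0,cams=("scene","top"),n=2,lo=None):
    obs=[]
    for i in range(n):
        for c in cams:
            f=env.grab_frame(c)
            for k in ["photometer","lid_hinge","lid_tab","crank_hub","sleeve","spindle_cap"]:
                r=env.pinpoint(c,k)
                if r and r[0]["confidence"]>.35: obs.append((c,f,k,r[0]["uv"],r[0]["confidence"]))
    fun=lambda p:np.concatenate([(proj(f,model(p,k))-uv)*cf for c,f,k,uv,cf in obs])
    r=least_squares(fun,p0,loss="soft_l1",f_scale=2)
    for c,f,k,uv,cf in obs: print(c,k,round(cf,2),np.round(proj(f,model(r.x,k))-uv,1))
    return r.x
E
python3 - <<'E'
from fit import *
p=min([fit([626,42,-.13,.6,q],n=1) for q in (-.8,)],key=lambda p:0)
print(np.round(p,3),np.degrees(p[2:]))
for k in["lid_tab","crank_hub","sleeve","lid_hinge"]:print(k,np.round(model(p,k),1))
f=env.grab_frame("top");g=env.grab_frame("scene")
a=np.hstack([cv2.resize(f["frame"][100:240,200:340],(400,400)),cv2.resize(g["frame"][190:330,200:340],(400,400))])
cv2.imwrite("pics/b.png",a[:,:,::-1]);print(env.state()["time_s"])
E
```

```text
scene photometer 0.62 [95.8 84.6]
scene lid_hinge 0.55 [-2.1 -1.3]
scene lid_tab 0.75 [ 2.  -3.5]
scene crank_hub 0.73 [-1.  -1.9]
scene sleeve 0.51 [-2.8 -1.1]
scene spindle_cap 0.49 [-0.6  0.2]
top photometer 0.63 [2.7 3.4]
top lid_hinge 0.72 [-170.1  -35.2]
top lid_tab 0.56 [ 2.3 -1.3]
top crank_hub 0.68 [ 0.9 -2.4]
top sleeve 0.54 [-1.8  0.7]
top spindle_cap 0.36 [0.1 3.6]
[ 6.14691e+02  4.10810e+01 -1.86000e-01  6.65000e-01 -5.28000e-01] [-10.66071715  38.12459685 -30.26161356]
lid_tab [573.3  48.9 268.8]
crank_hub [685.4  27.8 226.2]
sleeve [647.4   9.3 252.9]
lid_hinge [713.   22.6 100. ]
2.05
```

View pics/b.png

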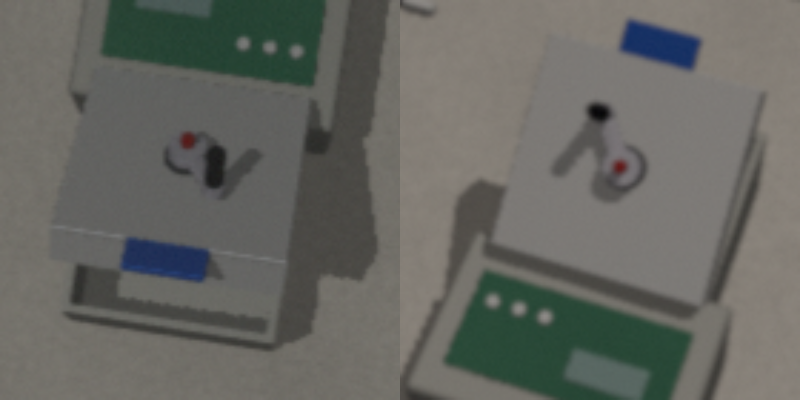

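Both crops show the lid open, with the blue tab at top crop (165,258) and the red cap at (188,141). The sleeve is towards the front right. I now move above the tab with the gripper closed.

```bash
python3 -m handwheel '[{"gripper":0,"travel":[0,0,-0.036],"twist":-0.029},{"gripper":0,"travel":[0,0,-0.036],"twist":-0.029},{"gripper":0,"travel":[0,0,-0.036],"twist":-0.029},{"gripper":0,"travel":[-0.025,-0.021,0],"twist":0},{"gripper":0,"travel":[-0.025,-0.021,0],"twist":0}]' 20
python3 -m handwheel '[{"gripper":0,"travel":[-0.025,-0.021,0],"twist":0},{"gripper":0,"travel":[-0.025,-0.021,0],"twist":0},{"gripper":0,"travel":[-0.025,-0.021,0],"twist":0},{"gripper":0,"travel":[-0.025,-0.021,0],"twist":0},{"gripper":0,"travel":[-0.025,-0.021,0],"twist":0}]'
python3 -m handwheel '[{"gripper":0,"travel":[-0.025,-0.021,0],"twist":0},{"gripper":0,"travel":[-0.025,-0.021,0],"twist":0},{"gripper":0,"travel":[-0.025,-0.021,0],"twist":0},{"gripper":0,"travel":[-0.025,-0.021,0],"twist":0},{"gripper":0,"travel":[-0.025,-0.021,0],"twist":0}]'
```

```text
time_s: 2.47
ee_pos: [197.5, 504.0, 343.2]
ee_rot: [179.7, 0.1, 169.4]
force: [0.5, 0.3, -0.3]
gripper_width: 60.7
time_s: 2.88
ee_pos: [301.2, 375.0, 340.9]
ee_rot: [180.0, 0.0, 169.3]
force: [0.9, 0.3, -0.1]
gripper_width: 27.2
time_s: 3.3
ee_pos: [404.4, 248.4, 341.0]
ee_rot: [180.0, 0.0, 169.2]
force: [0.0, 0.6, -0.2]
gripper_width: 0.5
```

```bash
python3 -m handwheel '[{"gripper":0,"travel":[-0.025,-0.021,0],"twist":0},{"gripper":0,"travel":[-0.025,-0.021,0],"twist":0},{"gripper":0,"travel":[-0.025,-0.021,0],"twist":0},{"gripper":0,"travel":[-0.025,-0.021,0],"twist":0},{"gripper":0,"travel":[-0.025,-0.021,0],"twist":0}]'
python3 -m handwheel '[{"gripper":0,"travel":[-0.025,-0.021,0],"twist":0},{"gripper":0,"travel":[-0.025,-0.021,0],"twist":0},{"gripper":0,"travel":[-0.025,-0.021,0],"twist":0},{"gripper":0,"travel":[0,0,0],"twist":0}]'
python3 - <<'E'
from fit import *
p=fit([615,41,-.186,.66,-.53],cams=("scene","wrist","top"),n=1)
print(np.round(p,3),np.degrees(p[2:]))
for k in["lid_tab","crank_hub","sleeve","lid_hinge"]:print(k,np.round(model(p,k),1))
f=env.grab_frame("wrist");cv2.imwrite("pics/c.png",f["frame"][:,:,::-1]);print(env.state()["ee_pos"])
E
```

```text
time_s: 3.72
ee_pos: [507.7, 121.9, 340.9]
ee_rot: [180.0, 0.0, 169.2]
force: [0.2, 0.7, 0.5]
gripper_width: 0.5
time_s: 4.05
ee_pos: [571.8, 43.2, 339.7]
ee_rot: [-179.9, 0.1, 169.0]
force: [0.5, 0.0, -1.1]
gripper_width: 0.1
scene photometer 0.53 [14.2 47.8]
scene lid_hinge 0.81 [0.6 1.9]
scene lid_tab 0.66 [1.5 2. ]
scene crank_hub 0.56 [-4.3  0.5]
scene sleeve 0.59 [3.4 1.8]
scene spindle_cap 0.46 [0.5 0.3]
wrist photometer 0.87 [ 0.5 -0.9]
wrist lid_tab 0.59 [-1.5  0.8]
top lid_hinge 0.73 [0.9 1.7]
top sleeve 0.71 [ 2.1 20.4]
[ 6.26138e+02  4.26570e+01 -1.66000e-01  5.81000e-01 -2.91000e-01] [ -9.5320263   33.2946987  -16.67437403]
lid_tab [571.1  51.9 256.2]
crank_hub [686.7  32.5 223.4]
sleeve [644.9  25.  249.7]
lid_hinge [724.8  26.1 100. ]
[568.84679316  47.41104767 340.70707753]
```

View pics/c.png

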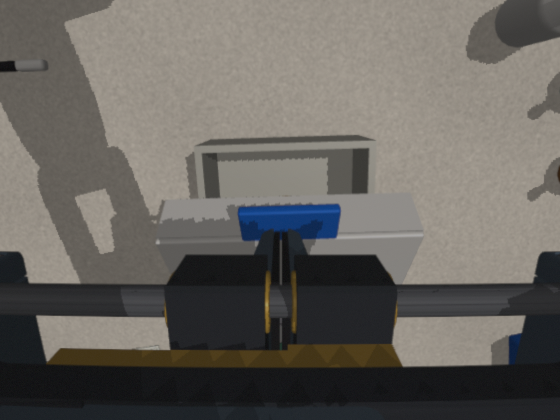

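The wrist view shows the tab at (290,222), with the closed fingertips just above it and well aligned. Next I press down along the tab's arc.

```bash
python3 -m handwheel '[{"gripper":0,"travel":[0,0.004,0.02],"twist":-0.02},{"gripper":0,"travel":[0.0,0,0.02],"twist":0},{"gripper":0,"travel":[0.0,0,0.008],"twist":0},{"gripper":0,"travel":[0.0,0,0.008],"twist":0}]' 30
python3 -m handwheel '[{"gripper":0,"travel":[0.007,0,0.01],"twist":0},{"gripper":0,"travel":[0.007,0,0.01],"twist":0},{"gripper":0,"travel":[0.007,0,0.01],"twist":0}]'
```

```text
time_s: 5.48
ee_pos: [569.3, 51.3, 283.8]
ee_rot: [-180.0, -0.1, 170.4]
force: [0.2, -0.2, -0.8]
gripper_width: 0.4
time_s: 5.73
ee_pos: [547.7, 54.9, 255.6]
ee_rot: [-180.0, -0.1, 170.4]
force: [-3.5, -0.4, 5.0]
gripper_width: 0.4
```

```bash
python3 -m handwheel '[{"gripper":0,"travel":[0.006,0,0.012],"twist":0},{"gripper":0,"travel":[0.006,0,0.012],"twist":0},{"gripper":0,"travel":[0.006,0,0.012],"twist":0}]'
python3 -m handwheel '[{"gripper":0,"travel":[0.005,0,0.012],"twist":0},{"gripper":0,"travel":[0.004,0,0.012],"twist":0}]'
python3 -m handwheel '[{"gripper":0,"travel":[0.003,0,0.01],"twist":0},{"gripper":0,"travel":[0.003,0,0.01],"twist":0},{"gripper":0,"travel":[0.0,0,0.0],"twist":0}]'
```

```text
time_s: 5.98
ee_pos: [530.8, 57.9, 219.3]
ee_rot: [180.0, 0.0, 170.4]
force: [-1.0, 0.2, 1.5]
gripper_width: 0.4
time_s: 6.15
ee_pos: [521.9, 59.5, 195.1]
ee_rot: [180.0, 0.0, 170.4]
force: [-1.9, 0.2, 2.4]
gripper_width: 0.6
time_s: 6.4
ee_pos: [515.2, 60.3, 173.7]
ee_rot: [-180.0, -0.2, 170.4]
force: [-0.3, 0.6, 0.7]
gripper_width: 0.3
```

```bash
python3 -m handwheel '[{"gripper":0,"travel":[0.001,0,0.006],"twist":0},{"gripper":0,"travel":[0.001,0,0.004],"twist":0},{"gripper":0,"travel":[0.0,0,0.0],"twist":0}]'
```

```text
time_s: 6.65
ee_pos: [514.7, 60.8, 164.6]
ee_rot: [180.0, 0.0, 170.4]
force: [-0.9, 0.1, 0.4]
gripper_width: 0.7
```

```bash
python3 -m handwheel '[{"gripper":0,"travel":[0,0,0.002],"twist":0},{"gripper":0,"travel":[0.0,0,0.0],"twist":0}]'
python3 -m handwheel '[{"gripper":0,"travel":[0,0,0.002],"twist":0},{"gripper":0,"travel":[0.0,0,0.0],"twist":0}]'
```

```text
time_s: 6.82
ee_pos: [514.8, 60.8, 164.0]
ee_rot: [180.0, 0.1, 170.4]
force: [-1.8, -0.2, 6.8]
gripper_width: 0.3
time_s: 6.98
ee_pos: [514.8, 60.8, 164.0]
ee_rot: [180.0, 0.1, 170.4]
force: [-5.9, -0.7, 17.8]
gripper_width: 0.8
```

Force climbs at z=164 with no further travel, so the tips are at 145 mm and the lid is shut. I hold briefly, retract, and look at the crank from above.

```bash
python3 -m handwheel '[{"gripper":0,"travel":[0,0,0],"twist":0},{"gripper":0,"travel":[0.0,0,0.0],"twist":0},{"gripper":0,"travel":[0,0,-0.03],"twist":0},{"gripper":0,"travel":[0,0,-0.04],"twist":0},{"gripper":50,"travel":[0,0,-0.04],"twist":0}]'
python3 -m handwheel '[{"gripper":50,"travel":[-0.02,0,-0.03],"twist":0},{"gripper":50,"travel":[-0.03,0,-0.02],"twist":0},{"gripper":50,"travel":[-0.02,0,0],"twist":0},{"gripper":50,"travel":[0,0,0],"twist":0},{"gripper":50,"travel":[0,0,0],"twist":0}]'
python3 - <<'E'
from fit import *
p=fit([626,42,-.16,0.0,-.53],cams=("wrist","top","scene"),n=1)
print(np.round(p,3),np.degrees(p[2:]))
for k in["lid_tab","crank_hub","sleeve","lid_hinge"]:print(k,np.round(model(p,k),1))
f=env.grab_frame("wrist");cv2.imwrite("pics/d.png",f["frame"][:,:,::-1]);print(env.state()["ee_pos"])
for n,z in(("sleeve",182),("crank_hub",182),("spindle_cap",186),("lid_tab",145),("photometer",0)):
    r=env.pinpoint("wrist",n)
    for q in r[:2]: print(n,np.round(q["uv"],1),round(q["confidence"],2),np.round(onz(f,q["uv"],z),1))
E
```

```text
time_s: 7.4
ee_pos: [513.9, 60.7, 271.7]
ee_rot: [-180.0, -0.1, 170.4]
force: [0.9, 0.6, -0.5]
gripper_width: 4.6
time_s: 7.82
ee_pos: [583.8, 48.9, 320.1]
ee_rot: [-180.0, -0.1, 170.4]
force: [-1.0, 0.5, 0.2]
gripper_width: 37.6
wrist photometer 0.74 [1.6 0.3]
wrist lid_tab 0.85 [-1.  -0.1]
wrist crank_hub 0.91 [0.5 0.5]
wrist sleeve 0.9 [0.5 0.5]
wrist spindle_cap 0.72 [ 0.2 -5.3]
top photometer 0.94 [4.1 1. ]
top lid_hinge 0.69 [ 1.8 -0.4]
top lid_tab 0.69 [-0.7 -1. ]
top crank_hub 0.61 [-3.  -9.5]
scene photometer 0.57 [-1.9  0.8]
scene lid_hinge 0.67 [-1.5 -2.1]
scene lid_tab 0.63 [1.  0.4]
scene crank_hub 0.77 [-1.2 -1.8]
scene sleeve 0.51 [-1.7  0. ]
scene spindle_cap 0.41 [3.8 4. ]
[ 6.24845e+02  4.34740e+01 -1.63000e-01  1.90000e-02 -5.63000e-01] [ -9.36524048   1.09295946 -32.24041742]
lid_tab [511.3  62.2 149.1]
crank_hub [626.4  43.2 183.9]
sleeve [580.3  23.8 184.7]
lid_hinge [723.5  27.2 100. ]
[583.38053439  49.04730122 320.71416129]
sleeve [248.7 205.4] 0.75 [579.7  21.4 182. ]
sleeve [279.4 115.4] 0.34 [511.4  59.1 182. ]
crank_hub [284.1 250.1] 0.71 [624.4  44.2 182. ]
spindle_cap [281.7 251.7] 0.69 [623.9  42.2 186. ]
lid_tab [281.3 114.7] 0.76 [511.4  60.7 145. ]
photometer [281.6 201.5] 0.71 [625.9  42.3   0. ]
```

View pics/d.png

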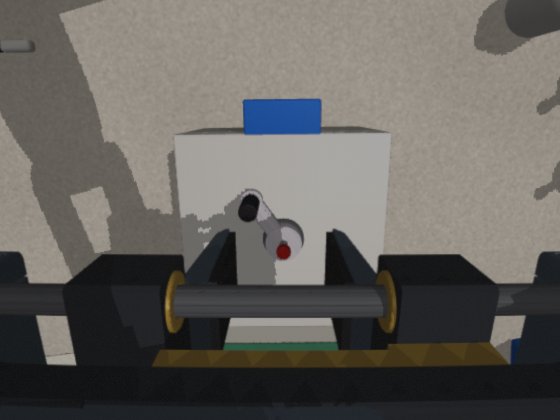

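The lid is shut. The sleeve shows at (249,206), the red cap at (284,252), and the tool is aligned with the photometer. Next is the descent around the sleeve and the grip.

```bash
python3 -m handwheel '[{"gripper":50,"travel":[0.001,-0.025,0.02],"twist":0},{"gripper":50,"travel":[0,0,0.035],"twist":0},{"gripper":50,"travel":[0,0,0.035],"twist":0},{"gripper":50,"travel":[0,0,0.025],"twist":0},{"gripper":50,"travel":[0,0,0],"twist":0}]'
python3 -m handwheel '[{"gripper":50,"travel":[0,0,0.01],"twist":0},{"gripper":50,"travel":[0,0,0.009],"twist":0},{"gripper":50,"travel":[0,0,0],"twist":0}]'
```

```text
time_s: 9.58
ee_pos: [574.8, 24.3, 200.3]
ee_rot: [-179.9, -0.6, 170.4]
force: [-1.0, 0.1, -0.5]
gripper_width: 45.4
time_s: 9.83
ee_pos: [578.2, 24.6, 186.4]
ee_rot: [180.0, -0.0, 170.4]
force: [-0.7, -0.1, -0.7]
gripper_width: 45.2
```

Run:
```python
from h import *
f=env.grab_frame("wrist");cv2.imwrite("pics/e.png",f["frame"][:,:,::-1]);s=env.state();print(s["ee_pos"],s["force"])
r=env.pinpoint("wrist","sleeve");print([(q["uv"],q["confidence"],onz(f,q["uv"],182)) for q in r[:2]])
```

```text
[578.54923783  24.70353423 187.2020674 ] [-0.35480746  0.1369235   0.43350121]
[([276.7, 279.8], 0.84, array([580.51213343,  21.35642807, 182.        ]))]
```

View pics/e.png

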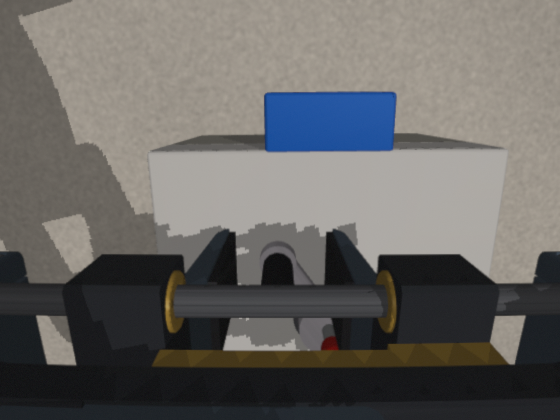

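The sleeve at (277,270) is between the fingers, about 3 mm off centre. I centre on it with a slight bias towards backward, then close.

```bash
python3 -m handwheel '[{"gripper":50,"travel":[-0.002,-0.0045,0],"twist":0},{"gripper":10,"travel":[0,0,0],"twist":0},{"gripper":10,"travel":[0,0,0],"twist":0},{"gripper":10,"travel":[0,0,0],"twist":0},{"gripper":10,"travel":[0,0,0],"twist":0}]' 25
python3 -m handwheel '[{"gripper":10,"travel":[0,0,0],"twist":0},{"gripper":10,"travel":[0,0,0],"twist":0}]'
python3 -m handwheel '[{"gripper":10,"travel":[0,0,0],"twist":0},{"gripper":10,"travel":[0,0,0],"twist":0}]'
```

```text
time_s: 10.35
ee_pos: [579.5, 19.8, 187.0]
ee_rot: [180.0, 0.0, 170.4]
force: [-0.2, -1.6, -0.3]
gripper_width: 21.9
time_s: 10.52
ee_pos: [579.8, 20.2, 187.0]
ee_rot: [179.9, 0.1, 170.4]
force: [0.5, 0.6, 0.9]
gripper_width: 15.7
time_s: 10.68
ee_pos: [579.9, 20.1, 187.0]
ee_rot: [180.0, 0.1, 170.4]
force: [1.7, 0.6, 1.1]
gripper_width: 15.3
```

```bash
python3 - <<'E'
import numpy as np
q=-0.65-0.15*np.arange(0,30)
P=50*np.c_[np.cos(q),np.sin(q)]
for a,d in zip(q[1:],np.diff(P,axis=0)): print(round(a,2),np.round(d/1000,4).tolist())
E
python3 -m handwheel '[{"gripper":10,"travel":[-0.005,-0.0056,0],"twist":0},{"gripper":10,"travel":[-0.0058,-0.0048,0],"twist":0},{"gripper":10,"travel":[-0.0064,-0.0039,0],"twist":0}]'
```

```text
-0.8 [-0.005, -0.0056]
-0.95 [-0.0058, -0.0048]
-1.1 [-0.0064, -0.0039]
-1.25 [-0.0069, -0.0029]
-1.4 [-0.0073, -0.0018]
-1.55 [-0.0075, -0.0007]
-1.7 [-0.0075, 0.0004]
-1.85 [-0.0073, 0.0015]
-2.0 [-0.007, 0.0026]
-2.15 [-0.0066, 0.0036]
-2.3 [-0.0059, 0.0046]
-2.45 [-0.0052, 0.0054]
-2.6 [-0.0043, 0.0061]
-2.75 [-0.0034, 0.0067]
-2.9 [-0.0023, 0.0071]
-3.05 [-0.0012, 0.0074]
-3.2 [-0.0001, 0.0075]
-3.35 [0.001, 0.0074]
-3.5 [0.0021, 0.0072]
-3.65 [0.0031, 0.0068]
-3.8 [0.0041, 0.0063]
-3.95 [0.005, 0.0056]
-4.1 [0.0058, 0.0048]
-4.25 [0.0064, 0.0038]
-4.4 [0.0069, 0.0028]
-4.55 [0.0073, 0.0018]
-4.7 [0.0075, 0.0007]
-4.85 [0.0075, -0.0005]
-5.0 [0.0073, -0.0016]
time_s: 10.93
ee_pos: [595.0, 3.4, 186.9]
ee_rot: [179.8, 0.1, 170.4]
force: [3.6, 7.0, 0.1]
gripper_width: 15.4
```

```bash
python3 -m handwheel '[{"gripper":10,"travel":[-0.0069,-0.0019,0],"twist":0},{"gripper":10,"travel":[-0.0073,-0.0018,0],"twist":0}]';python3 -m handwheel '[{"gripper":10,"travel":[-0.0075,-0.0007,0],"twist":0},{"gripper":10,"travel":[0,0,0],"twist":0}]'
```

```text
time_s: 11.1
ee_pos: [607.9, -2.9, 186.9]
ee_rot: [179.9, -0.0, 170.4]
force: [-0.2, 6.7, 1.5]
gripper_width: 15.2
time_s: 11.27
ee_pos: [616.3, -4.8, 186.9]
ee_rot: [179.9, 0.1, 170.3]
force: [1.7, 5.4, 2.1]
gripper_width: 15.8
```

```bash
python3 - <<'E'
import numpy as np
q=-1.55-0.1*np.arange(0,31)
P=50*np.c_[np.cos(q),np.sin(q)]
print([(round(a,2),np.round(d,1).tolist()) for a,d in zip(q[1:],np.diff(P,axis=0))])
E
python3 -m handwheel '[{"gripper":10,"travel":[-0.005,0.0006,0],"twist":0},{"gripper":10,"travel":[-0.005,0.0008,0],"twist":0}]' 35
```

```text
[(np.float64(-1.65), [-5.0, 0.1]), (np.float64(-1.75), [-5.0, 0.6]), (np.float64(-1.85), [-4.9, 1.1]), (np.float64(-1.95), [-4.7, 1.6]), (np.float64(-2.05), [-4.5, 2.1]), (np.float64(-2.15), [-4.3, 2.5]), (np.float64(-2.25), [-4.0, 2.9]), (np.float64(-2.35), [-3.7, 3.3]), (np.float64(-2.45), [-3.4, 3.7]), (np.float64(-2.55), [-3.0, 4.0]), (np.float64(-2.65), [-2.6, 4.3]), (np.float64(-2.75), [-2.1, 4.5]), (np.float64(-2.85), [-1.7, 4.7]), (np.float64(-2.95), [-1.2, 4.9]), (np.float64(-3.05), [-0.7, 4.9]), (np.float64(-3.15), [-0.2, 5.0]), (np.float64(-3.25), [0.3, 5.0]), (np.float64(-3.35), [0.8, 4.9]), (np.float64(-3.45), [1.3, 4.8]), (np.float64(-3.55), [1.8, 4.7]), (np.float64(-3.65), [2.2, 4.5]), (np.float64(-3.75), [2.6, 4.2]), (np.float64(-3.85), [3.1, 4.0]), (np.float64(-3.95), [3.4, 3.6]), (np.float64(-4.05), [3.8, 3.3]), (np.float64(-4.15), [4.1, 2.9]), (np.float64(-4.25), [4.4, 2.5]), (np.float64(-4.35), [4.6, 2.0]), (np.float64(-4.45), [4.8, 1.5]), (np.float64(-4.55), [4.9, 1.1])]
time_s: 11.43
ee_pos: [624.6, -5.3, 186.9]
ee_rot: [180.0, -0.1, 170.4]
force: [-2.0, 5.2, 3.3]
gripper_width: 15.3
```

```bash
python3 -m handwheel '[{"gripper":10,"travel":[-0.0049,0.0014,0],"twist":0},{"gripper":10,"travel":[-0.0047,0.0018,0],"twist":0}]'
```

```text
time_s: 11.6
ee_pos: [634.8, -4.0, 186.9]
ee_rot: [-180.0, -0.1, 170.4]
force: [-2.9, 4.2, 3.9]
gripper_width: 15.3
```

```bash
python3 -m handwheel '[{"gripper":10,"travel":[-0.0045,0.0021,0],"twist":0},{"gripper":10,"travel":[-0.0043,0.0025,0],"twist":0}]'
```

```text
time_s: 11.77
ee_pos: [644.4, -0.7, 186.9]
ee_rot: [-180.0, -0.0, 170.4]
force: [-4.0, 2.7, 4.4]
gripper_width: 15.3
```

```bash
python3 -m handwheel '[{"gripper":10,"travel":[-0.0039,0.003,-0.0005],"twist":0},{"gripper":10,"travel":[-0.0036,0.0034,0],"twist":0}]'
```

```text
time_s: 11.93
ee_pos: [652.6, 4.0, 186.9]
ee_rot: [-179.9, -0.1, 170.4]
force: [-4.1, 2.0, 3.6]
gripper_width: 15.2
```

```bash
python3 -m handwheel '[{"gripper":10,"travel":[-0.0033,0.0037,0],"twist":0},{"gripper":10,"travel":[-0.003,0.004,0],"twist":0}]'
```

```text
time_s: 12.1
ee_pos: [660.0, 10.6, 186.9]
ee_rot: [-179.9, -0.1, 170.4]
force: [-4.6, 0.7, 2.6]
gripper_width: 15.7
```

```bash
python3 -m handwheel '[{"gripper":10,"travel":[-0.0024,0.0043,0],"twist":0},{"gripper":10,"travel":[-0.002,0.0045,0],"twist":0}]'
```

```text
time_s: 12.27
ee_pos: [665.2, 17.2, 186.9]
ee_rot: [-179.8, -0.1, 170.4]
force: [-7.1, -6.2, 3.8]
gripper_width: 15.4
```

```bash
python3 -m handwheel '[{"gripper":10,"travel":[-0.0016,0.0047,0],"twist":0},{"gripper":10,"travel":[-0.0011,0.0049,0],"twist":0}]'
```

```text
time_s: 12.43
ee_pos: [668.7, 23.4, 186.9]
ee_rot: [-179.4, -0.2, 170.4]
force: [-9.5, -14.3, 5.0]
gripper_width: 15.3
```

```bash
python3 -m handwheel '[{"gripper":10,"travel":[0,0,0],"twist":0}]'
```

```text
time_s: 12.52
ee_pos: [668.8, 23.7, 186.9]
ee_rot: [-179.5, -0.2, 170.4]
force: [-7.6, -10.7, 4.7]
gripper_width: 15.6
```

```bash
python3 -m handwheel '[{"gripper":10,"travel":[-0.0007,0.004,0],"twist":0},{"gripper":10,"travel":[0,0,0],"twist":0}]'
```

```text
time_s: 12.68
ee_pos: [669.9, 26.0, 187.0]
ee_rot: [-179.3, -0.2, 170.4]
force: [-7.4, -13.2, 4.4]
gripper_width: 14.9
```

Resistance has risen sharply after about 2.2 rad, which may be the shoulder after the drop. The hub should now be in front of the fingers, so I check with the wrist view.

Run:
```python
from h import *
f=env.grab_frame("wrist");s=env.state();print(s["ee_pos"],s["force"],s["ee_rot"])
cv2.imwrite("pics/f.png",cv2.resize(f["frame"][130:390,140:440],(780,676))[:600,:,::-1])
for n,z in(("crank_hub",182),("spindle_cap",182),("lid_tab",145),("sleeve",182)):
    r=env.pinpoint("wrist",n)
    for q in r[:1]:print(n,np.round(q["uv"],1),round(q["confidence"],2),np.round(onz(f,q["uv"],z),1))
H=np.array([624.7,43.4,182])
for d in(0,7,-2,-7):print(d,proj(f,H+[0,0,d]))
```

```text
[669.83433166  25.97599352 186.96386109] [ -9.14128284 -13.90963414   4.75395243] [-1.79347946e+02 -1.76438153e-01  1.70369630e+02]
crank_hub [303.8 178.8] 0.96 [625.7  42.8 182. ]
spindle_cap [302.1 176.8] 0.79 [624.7  42.2 182. ]
sleeve [280.8 278. ] 0.83 [671.7  24.7 182. ]
0 [304.77157896 176.39172035]
7 [305.65472361 179.2064129 ]
-2 [304.53292458 175.63121434]
-7 [303.96070201 173.807946  ]
```

View pics/f.png

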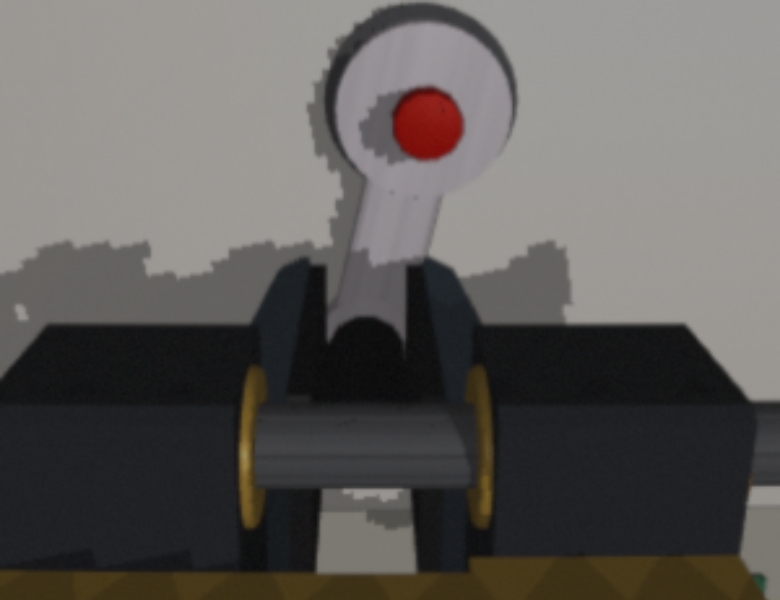

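The crop shows the red cap at (428,123) low in the hub and the sleeve held at (367,350). I push slightly more to tell a hard stop from friction.

```bash
python3 -m handwheel '[{"gripper":10,"travel":[-0.0005,0.004,0],"twist":0},{"gripper":10,"travel":[0,0,0],"twist":0},{"gripper":10,"travel":[0,0,0],"twist":0}]'
python3 - <<'E'
from h import *
f=env.grab_frame("wrist");s=env.state();print(s["ee_pos"],s["force"],s["ee_rot"])
cv2.imwrite("g.png",f["frame"][:,:,::-1])
for n,z in(("crank_hub",182),("spindle_cap",182),("sleeve",182)):
    r=env.pinpoint("wrist",n)
    for q in r[:1]:print(n,np.round(q["uv"],1),round(q["confidence"],2),np.round(onz(f,q["uv"],z),1))
def cap(im):
    a=im.astype(int);m=((a[:,:,0]>110)&(a[:,:,1]<60)&(a[:,:,2]<60)).astype(np.uint8);n,l,st,c=cv2.connectedComponentsWithStats(m);i=1+np.argmax(st[1:,4]);return c[i],st[i]
print(cap(f["frame"]))
E
```

```text
time_s: 13.18
ee_pos: [670.8, 28.5, 187.0]
ee_rot: [-179.2, -0.2, 170.4]
force: [-10.0, -15.9, 5.1]
gripper_width: 15.4
[670.80683319  28.55301946 187.00691406] [ -9.18996411 -16.16511887   4.12593833] [-1.79237120e+02 -1.79010397e-01  1.70346193e+02]
crank_hub [299.  179.6] 0.57 [626.7  43.2 182. ]
spindle_cap [295.3 177.7] 0.74 [625.5  41.7 182. ]
sleeve [282.  279.2] 0.78 [673.4  27.7 182. ]
(array([298.82051282, 176.95463511]), array([286, 165,  26,  25, 507], dtype=int32))
```

Run:
```python
import cv2
g=cv2.imread("g.png");cv2.imwrite("pics/g.png",cv2.resize(g[130:390,140:440],(780,676))[:600])
```

View pics/g.png

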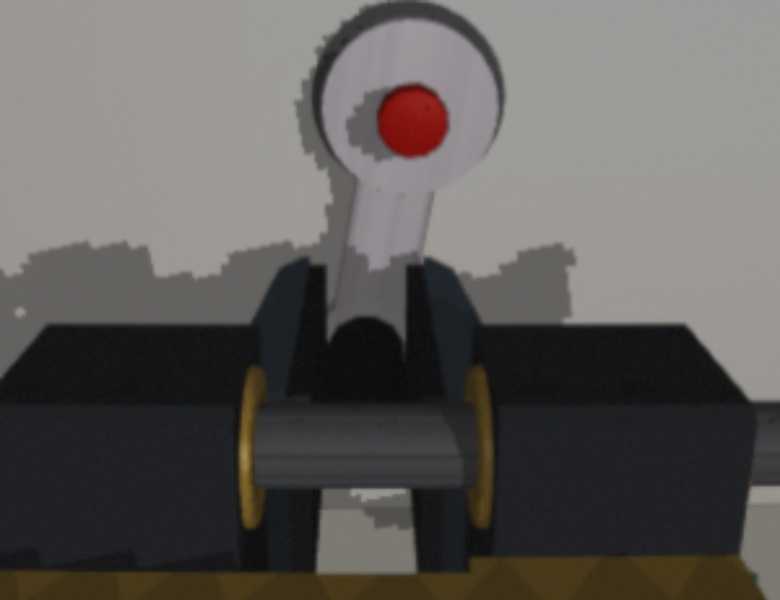

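The crank did turn a little more (the hub moved left by about 15 px in the crop) while force grew steadily. It behaves like an elastic stop at roughly 2 rad of backward turning. I fit the circle to the measured TCP points and work out the forward path.

```bash
cat > tab.py <<'E'
import numpy as np
from scipy.optimize import least_squares
P=np.array([[579.9,20.1],[595,3.4],[607.9,-2.9],[616.3,-4.8],[624.6,-5.3],[634.8,-4],[644.4,-.7],[652.6,4],[660,10.6],[665.2,17.2],[668.7,23.4],[669.9,26],[670.8,28.5]])
y=np.radians(170.4);ex=np.array([np.cos(y),np.sin(y)]);ey=np.array([np.sin(y),-np.cos(y)])
r=least_squares(lambda c:np.hypot(*(P-c).T)-50,[625,43]);c=r.x
r2=least_squares(lambda c:np.hypot(*(P-c[:2]).T)-c[2],[625,43,50])
print("centre r50",c.round(1),"res",r.fun.round(1),"free",r2.x.round(1))
Q=np.c_[(P-c)@ex,(P-c)@ey];print("q",np.unwrap(np.arctan2(Q[:,1],Q[:,0])).round(2))
E
python3 - <<'E'
exec(open("tab.py").read())
cmd=(np.array([624.7,43.4])-c);cmd=np.array([cmd@ex,cmd@ey])+[-49,.5];print("cmd",cmd.round(1))
q=np.arange(-2.5,4.2,.15);T=50*np.c_[np.cos(q),np.sin(q)]
print("first",(T[0]-cmd).round(1),"q0",q[0])
for a,d in zip(q[1:],np.diff(T,axis=0)):print(round(a,2),d.round(1).tolist(),end="; ")
E
```

```text
centre r50 [623.4  44.7] res [-0.   0.1  0.  -0.  -0.  -0.  -0.   0.  -0.  -0.   0.   0.1  0. ] free [623.4  44.7  50.1]
q [-0.68 -1.13 -1.42 -1.59 -1.76 -1.97 -2.17 -2.36 -2.56 -2.73 -2.87 -2.93
 -2.98]
cmd [-50.5  -0.5]
first [ 10.4 -29.4] q0 -2.5
-2.35 [4.9, -5.7]; -2.2 [5.7, -4.9]; -2.05 [6.4, -3.9]; -1.9 [6.9, -2.9]; -1.75 [7.3, -1.9]; -1.6 [7.5, -0.8]; -1.45 [7.5, 0.3]; -1.3 [7.3, 1.5]; -1.15 [7.0, 2.5]; -1.0 [6.6, 3.6]; -0.85 [6.0, 4.5]; -0.7 [5.2, 5.4]; -0.55 [4.4, 6.1]; -0.4 [3.4, 6.7]; -0.25 [2.4, 7.1]; -0.1 [1.3, 7.4]; 0.05 [0.2, 7.5]; 0.2 [-0.9, 7.4]; 0.35 [-2.0, 7.2]; 0.5 [-3.1, 6.8]; 0.65 [-4.1, 6.3]; 0.8 [-5.0, 5.6]; 0.95 [-5.8, 4.8]; 1.1 [-6.4, 3.9]; 1.25 [-6.9, 2.9]; 1.4 [-7.3, 1.8]; 1.55 [-7.5, 0.7]; 1.7 [-7.5, -0.4]; 1.85 [-7.3, -1.5]; 2.0 [-7.0, -2.6]; 2.15 [-6.6, -3.6]; 2.3 [-5.9, -4.6]; 2.45 [-5.2, -5.4]; 2.6 [-4.3, -6.1]; 2.75 [-3.4, -6.7]; 2.9 [-2.3, -7.1]; 3.05 [-1.2, -7.4]; 3.2 [-0.1, -7.5]; 3.35 [1.0, -7.4]; 3.5 [2.1, -7.2]; 3.65 [3.1, -6.8]; 3.8 [4.1, -6.3]; 3.95 [5.0, -5.6]; 4.1 [5.8, -4.8];
```

```bash
python3 -m handwheel '[{"gripper":10,"travel":[0.0015,0.006,0],"twist":0},{"gripper":10,"travel":[0,0,0],"twist":0}]'
```

```text
time_s: 13.55
ee_pos: [673.1, 38.9, 187.0]
ee_rot: [-179.8, 0.1, 170.3]
force: [-0.5, -1.0, 0.7]
gripper_width: 15.2
```

```bash
python3 -m handwheel '[{"gripper":10,"travel":[0.001,0.006,0],"twist":0},{"gripper":10,"travel":[0,0,0],"twist":0}]'
```

```text
time_s: 13.72
ee_pos: [673.3, 48.4, 187.1]
ee_rot: [180.0, 0.1, 170.4]
force: [0.2, -0.5, -0.1]
gripper_width: 15.1
```

Pushing through it gave a sudden release to about 0 N, so that was a bump rather than the shoulder. I continue in small steps to find the shoulder.

```bash
python3 -m handwheel '[{"gripper":10,"travel":[0.0014,0.0048,0],"twist":0},{"gripper":10,"travel":[0,0,0],"twist":0}]'
```

```text
time_s: 13.88
ee_pos: [672.5, 54.1, 187.1]
ee_rot: [179.9, 0.1, 170.4]
force: [3.1, 0.3, -2.0]
gripper_width: 15.0
```

```bash
python3 -m handwheel '[{"gripper":10,"travel":[0.0019,0.0046,0],"twist":0},{"gripper":10,"travel":[0,0,0],"twist":0}]'
```

```text
time_s: 14.05
ee_pos: [671.3, 59.0, 187.1]
ee_rot: [179.9, 0.1, 170.4]
force: [3.5, 1.0, -2.3]
gripper_width: 15.4
```

Run:
```python
from h import *
f=env.grab_frame("wrist");s=env.state();print(s["ee_pos"],s["force"])
cv2.imwrite("pics/i.png",cv2.resize(f["frame"][60:390,40:440],(727,600))[:,:,::-1])
for n,z in(("crank_hub",182),("spindle_cap",182),("sleeve",182),("lid_tab",145),("photometer",0)):
    r=env.pinpoint("wrist",n)
    for q in r[:1]:print(n,np.round(q["uv"],1),round(q["confidence"],2),np.round(onz(f,q["uv"],z),1))
```

```text
[671.25338534  58.97750039 187.15500168] [ 3.94311541  2.13835472 -1.82706284]
crank_hub [230.1 189.8] 0.78 [626.6  42.4 182. ]
spindle_cap [234.  189.8] 0.78 [626.9  44.1 182. ]
sleeve [282.2 279.3] 0.69 [674.1  58.3 182. ]
photometer [258.9 147.9] 0.57 [626.2  45.    0. ]
```

View pics/i.png

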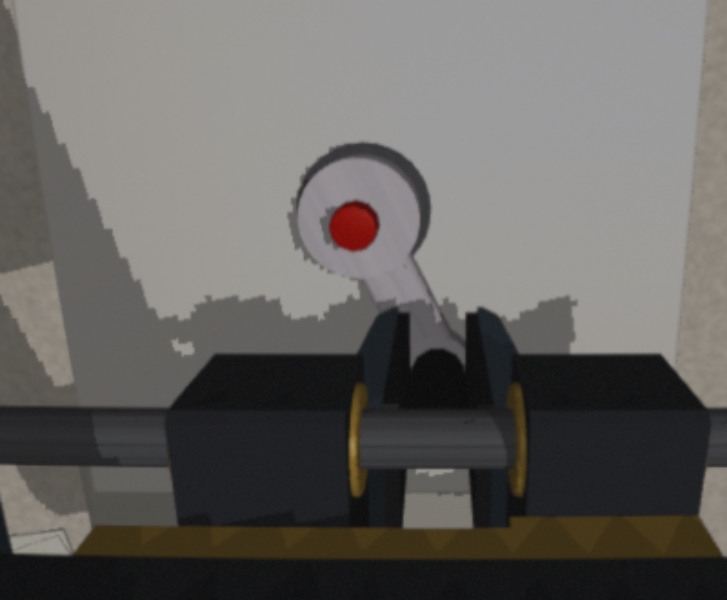

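The crop shows the crank following, with the cap at (354,225). Its shadow on the hub is much shorter than before, so the cap has sunk: it has probably dropped. I now look for the shoulder in small steps.

```bash
python3 -m handwheel '[{"gripper":10,"travel":[0.0017,0.0048,0],"twist":0},{"gripper":10,"travel":[0,0,0],"twist":0}]'
```

```text
time_s: 14.52
ee_pos: [669.8, 63.2, 187.2]
ee_rot: [180.0, 0.0, 170.4]
force: [3.8, 1.8, -1.6]
gripper_width: 15.0
```

```bash
python3 -m handwheel '[{"gripper":10,"travel":[0.0027,0.0042,0],"twist":0},{"gripper":10,"travel":[0,0,0],"twist":0}]'
```

```text
time_s: 14.68
ee_pos: [667.6, 68.1, 187.2]
ee_rot: [179.9, -0.0, 170.4]
force: [3.6, 2.1, -2.8]
gripper_width: 15.5
```

```bash
python3 -m handwheel '[{"gripper":10,"travel":[0.0027,0.0042,0],"twist":0},{"gripper":10,"travel":[0,0,0],"twist":0}]'
```

```text
time_s: 14.85
ee_pos: [665.0, 72.5, 187.1]
ee_rot: [180.0, -0.1, 170.4]
force: [1.8, 2.0, -1.9]
gripper_width: 15.2
```

```bash
python3 -m handwheel '[{"gripper":10,"travel":[0.0031,0.0038,0],"twist":0},{"gripper":10,"travel":[0,0,0],"twist":0}]'
python3 - <<'E'
from h import *
f=env.grab_frame("wrist");s=env.state();print(s["ee_pos"],s["force"])
cv2.imwrite("j.png",f["frame"][:,:,::-1])
E
```

```text
time_s: 15.02
ee_pos: [662.1, 76.5, 187.1]
ee_rot: [-180.0, -0.1, 170.4]
force: [0.5, 0.7, -2.7]
gripper_width: 15.2
[662.16160727  76.41677953 187.08128053] [ 0.12752294  1.21563227 -1.9267789 ]
```

```bash
python3 -m handwheel '[{"gripper":10,"travel":[0.0039,0.0031,0],"twist":0},{"gripper":10,"travel":[0,0,0],"twist":0}]'
```

```text
time_s: 15.23
ee_pos: [659.0, 80.0, 187.1]
ee_rot: [-180.0, -0.1, 170.4]
force: [0.2, -0.3, -2.5]
gripper_width: 15.4
```

```bash
python3 -m handwheel '[{"gripper":10,"travel":[0.0042,0.0027,0],"twist":0},{"gripper":10,"travel":[0,0,0],"twist":0}]'
```

```text
time_s: 15.4
ee_pos: [655.3, 83.3, 187.1]
ee_rot: [-180.0, -0.1, 170.4]
force: [-0.6, 0.4, -2.8]
gripper_width: 15.2
```

The shoulder hasn't appeared and resistance is near zero, so I compare cap heights across the stored views before going further.

Run:
```python
from h import *
f=env.grab_frame("wrist");cv2.imwrite("k.png",f["frame"][:,:,::-1])
def cap(im):
    a=im.astype(int);m=((a[:,:,2]>90)&(a[:,:,1]<60)&(a[:,:,0]<60)).astype(np.uint8);n,l,st,c=cv2.connectedComponentsWithStats(m);i=1+np.argmax(st[1:,4]);return c[i],st[i]
out=[]
for n,s in(("pics/d.png",5),("g.png",3.6),("j.png",3.6),("k.png",3.6)):
    im=cv2.imread(n);c,st=cap(im);print(n,c.round(1),st)
    w=int(400/s/2);x,y=int(c[0]),int(c[1]);x0=max(0,x-w)
    out.append(cv2.resize(im[y-w+12:y+12+int(w*.5),x0:x0+2*w],(400,300),interpolation=cv2.INTER_CUBIC))
cv2.imwrite("pics/m.png",np.vstack([np.hstack(out[:2]),np.hstack(out[2:])]))
for c in("scene","top"):
    ff=env.grab_frame(c);cv2.imwrite(c+"1.png",ff["frame"][:,:,::-1])
    for n in("lid_tab","lid_hinge","crank_hub"):
        r=env.pinpoint(c,n);print(c,n,[(np.round(q["uv"],1),round(q["confidence"],2)) for q in r[:1]], {"lid_tab":proj(ff,np.array([511.3,62,145])),"lid_hinge":proj(ff,np.array([724,27,100])),"crank_hub":proj(ff,np.array([625.5,43.3,182]))}[n].round(1))
```

```text
pics/d.png [282.5 251.3] [278 248  11   9  62]
g.png [298.5 176.8] [286 164  26  26 543]
j.png [201.9 209.5] [190 198  25  24 475]
k.png [190.8 222.1] [179 214  25  17 319]
scene lid_tab [] [296.6 213.8]
scene lid_hinge [(array([272.2, 283.9]), 0.59)] [270.7 285.6]
scene crank_hub [(array([284.2, 239. ]), 0.72)] [283.4 238.6]
top lid_tab [(array([145.5, 246.4]), 0.41)] [256.1 219.6]
top lid_hinge [(array([268.9, 141.6]), 0.59)] [270.4 141.4]
top crank_hub [(array([263.5, 172.2]), 0.52)] [262.9 172.8]
```

View pics/m.png

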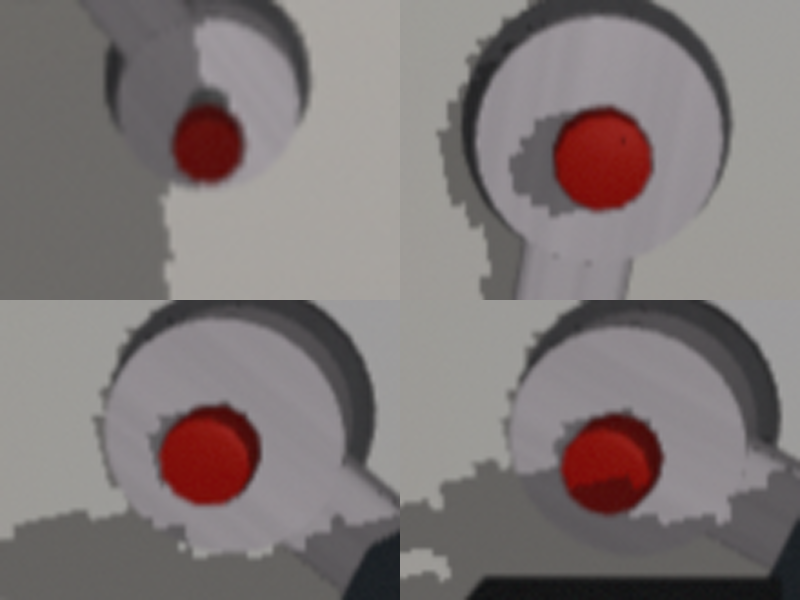

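Run:
```python
from h import *
from scipy.optimize import least_squares
from scipy.spatial.transform import Rotation as R
f=env.grab_frame("wrist");s=env.state()
def T(p,r):
    M=np.eye(4);M[:3,:3]=R.from_euler("xyz",r,degrees=True).as_matrix();M[:3,3]=p;return M
C=np.linalg.inv(T(s["ee_pos"],s["ee_rot"]))@np.array(f["extrinsics"])
P={"g.png":([670.8,28.55,187],[-179.24,-.18,170.35]),"j.png":([662.16,76.42,187.08],[180,-.1,170.4]),"k.png":(s["ee_pos"],s["ee_rot"])}
obs=[]
for n in P:
    im=cv2.imread(n);a=im.astype(int);b,g,r=a[...,0],a[...,1],a[...,2]
    m=((r>90)&(g<60)&(b<60)).astype(np.uint8);k,l,st,c=cv2.connectedComponentsWithStats(m);i=1+np.argmax(st[1:,4])
    m=(l==i).astype(np.uint8);cnt=max(cv2.findContours(m,0,cv2.CHAIN_APPROX_NONE)[0],key=len);print(n,"cap",cv2.minEnclosingCircle(cnt),cv2.fitEllipse(cnt))
    F=dict(f);F["extrinsics"]=T(*P[n])@C
    H=np.array([625.5,43.3,182]);print("dz px/mm",((proj(F,H+[0,0,1])-proj(F,H-[0,0,1]))/2).round(3),"dx",(proj(F,H+[1,0,0])-proj(F,H)).round(2), "cam",F["extrinsics"][:3,3].round(0))
    x,y=int(c[i][0]),int(c[i][1])
    # disc: print mean of saturation-ish (b-r) to separate disc from lid
    print("disc bgr",a[y-20:y-16,x].mean(0),"lid",a[y-60:y-55,x-60].mean(0))
```

```text
g.png cap ((298.5194091796875, 176.65048217773438), 13.614547729492188) ((298.48736572265625, 176.8023681640625), (24.747833251953125, 26.081188201904297), 51.4417724609375)
dz px/mm [0.081 0.389] dx [0.34 2.19] cam [597.  42. 339.]
disc bgr [153.   148.75 153.75] lid [151.  155.  156.6]
j.png cap ((202.00558471679688, 209.46926879882812), 12.5141019821167) ((201.91954040527344, 209.47325134277344), (22.897701263427734, 24.566787719726562), 123.0038833618164)
dz px/mm [-0.485  0.59 ] dx [0.49 2.07] cam [588.  88. 339.]
disc bgr [143.  138.5 143.5] lid [150.  154.6 155.6]
k.png cap ((191.23529052734375, 224.1764678955078), 12.370540618896484) ((190.79356384277344, 222.30087280273438), (16.35262107849121, 25.239912033081055), 91.58071899414062)
dz px/mm [-0.541  0.671] dx [0.5  2.02] cam [582.  94. 339.]
disc bgr [141.5  137.   142.25] lid [149.8 154.  155.8]
```

```bash
cat > cap.py <<'E'
from h import *
from scipy.optimize import least_squares
from scipy.spatial.transform import Rotation as R
def T(p,r):
    M=np.eye(4);M[:3,:3]=R.from_euler("xyz",r,degrees=True).as_matrix();M[:3,3]=p;return M
def meas(im):
    a=cv2.GaussianBlur(im.astype(np.float32),(0,0),1.2);b,g,r=a[...,0],a[...,1],a[...,2]
    red=((r>50)&(r>2.5*g)).astype(np.uint8);k,l,st,c=cv2.connectedComponentsWithStats(red);i=1+np.argmax(st[1:,4]);red=(l==i).astype(np.uint8)
    cc=c[i]
    m=((((r+b)/2-g)/(g+1)>.012)|(red>0)).astype(np.uint8)
    m=cv2.morphologyEx(m,cv2.MORPH_CLOSE,np.ones((5,5)));ker=cv2.getStructuringElement(cv2.MORPH_ELLIPSE,(47,47))
    m=cv2.morphologyEx(m,cv2.MORPH_OPEN,ker);k,l,st,c=cv2.connectedComponentsWithStats(m);i=l[int(cc[1]),int(cc[0])]
    cnt=max(cv2.findContours((l==i).astype(np.uint8),0,cv2.CHAIN_APPROX_NONE)[0],key=len)
    return cc,cv2.fitEllipse(cnt),st[i],cnt
E
python3 - <<'E'
from cap import *
out=[]
for n in("g.png","j.png","k.png"):
    im=cv2.imread(n);cc,e,st,cnt=meas(im);print(n,cc.round(1),np.round(e[0],1),np.round(e[1],1),st)
    v=im.copy();cv2.drawContours(v,[cnt],-1,(0,255,0),1);x,y=map(int,cc);out.append(cv2.resize(v[y-60:y+60,x-65:x+65],(266,250)))
cv2.imwrite("pics/n.png",np.hstack(out))
E
```

```text
g.png [298.  176.2] [296.5 168.7] [70.  73.6] [ 262  132   71   76 4142]
j.png [203.  208.2] [210.4 199.1] [70.6 72.5] [ 175  163   70   72 4111]
k.png [192.4 223.5] [201.7 213. ] [71.7 72.8] [ 165  176   73   73 4191]
```

View pics/n.png

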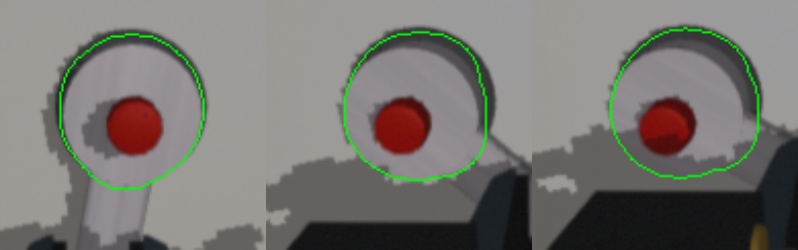

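Run:
```python
from cap import *
f=env.grab_frame("wrist");s=env.state();C=np.linalg.inv(T(s["ee_pos"],s["ee_rot"]))@np.array(f["extrinsics"])
P={"g":([670.8,28.55,187],[-179.24,-.18,170.35]),"j":([662.16,76.42,187.08],[180,-.1,170.4]),"k":(s["ee_pos"],s["ee_rot"])}
D={"g":(297.6,169.9),"j":(208.2,202.9),"k":(198,216.8)};Cp={"g":(298.5,176.7),"j":(202,209.5)}
F={}
for n in P:F[n]=dict(f);F[n]["extrinsics"]=T(*P[n])@C
x,e=tri([ray(F[n],D[n]) for n in D]);print("disc",x.round(1),np.round(e,2))
fun=lambda p:np.concatenate([proj(F[n],p[:3])-D[n] for n in D]+[proj(F[n],np.r_[p[:2],p[3 if n=="g" else 4]])-Cp[n] for n in Cp])
r=least_squares(fun,[625,43,170,187,180]);print(r.x.round(1),r.fun.round(1))
print("d-view cap", )
```

```text
disc [625.9  43.6 162.5] [0.55 0.32 0.39]
[626.   43.4 161.7 178.1 175. ] [ 0.1  1.1 -0.7 -0.2  0.1 -0.8  0.4 -0.1  0.   0. ]
d-view cap
```

The contours took in the hub's side, so the cap heights stay ambiguous: Δ is about 3–6 mm. A hump on the boss would explain both the bump and the near-zero resistance since, with the real drop still ahead and due within 3.6 rad. I continue in 0.1 rad steps.

```bash
python3 -m handwheel '[{"gripper":10,"travel":[0.0045,0.0022,0],"twist":0},{"gripper":10,"travel":[0,0,0],"twist":0}]'
```

```text
time_s: 16.12
ee_pos: [652.0, 85.9, 187.1]
ee_rot: [-180.0, 0.0, 170.4]
force: [-1.4, -1.5, -3.3]
gripper_width: 15.1
```

```bash
python3 -m handwheel '[{"gripper":10,"travel":[0.0047,0.0018,0],"twist":0},{"gripper":10,"travel":[0,0,0],"twist":0}]'
```

```text
time_s: 16.28
ee_pos: [647.4, 88.8, 187.1]
ee_rot: [-180.0, -0.0, 170.4]
force: [-0.5, -1.7, -4.2]
gripper_width: 15.0
```

```bash
python3 -m handwheel '[{"gripper":10,"travel":[0.0048,0.0013,0.0005],"twist":0},{"gripper":10,"travel":[0,0,0],"twist":0}]'
```

```text
time_s: 16.45
ee_pos: [642.9, 90.9, 187.1]
ee_rot: [180.0, 0.0, 170.4]
force: [-1.3, -0.6, -2.2]
gripper_width: 15.3
```

```bash
python3 -m handwheel '[{"gripper":10,"travel":[0.0049,0.0008,0.0003],"twist":0},{"gripper":10,"travel":[0,0,0],"twist":0}]'
```

```text
time_s: 16.62
ee_pos: [638.3, 92.6, 187.0]
ee_rot: [180.0, 0.0, 170.4]
force: [-0.2, -0.8, -0.2]
gripper_width: 15.2
```

There is no stop by 3.9 rad and almost no resistance, so the stiff spot at about 2.0–2.3 rad was probably the drop and shoulder region. I turn forward now, watching force through that region and comparing cap heights at identical poses.

```bash
python3 - <<'E'
import numpy as np
q=np.arange(-4.58,-2.3,.15);T=50*np.c_[np.cos(q),np.sin(q)]
for a,d in zip(q[1:],np.diff(T,axis=0)):print(round(a,2),d.round(1).tolist(),end="; ")
E
python3 -m handwheel '[{"gripper":10,"travel":[-0.0074,-0.0014,0],"twist":0},{"gripper":10,"travel":[-0.0071,-0.0024,0],"twist":0},{"gripper":10,"travel":[-0.0066,-0.0035,0],"twist":0},{"gripper":10,"travel":[-0.006,-0.0044,0],"twist":0}]'
```

```text
-4.43 [-7.3, -1.5]; -4.28 [-7.0, -2.6]; -4.13 [-6.5, -3.6]; -3.98 [-5.9, -4.6]; -3.83 [-5.2, -5.4]; -3.68 [-4.3, -6.1]; -3.53 [-3.3, -6.7]; -3.38 [-2.3, -7.1]; -3.23 [-1.2, -7.4]; -3.08 [-0.1, -7.5]; -2.93 [1.0, -7.4]; -2.78 [2.1, -7.2]; -2.63 [3.2, -6.8]; -2.48 [4.1, -6.2]; -2.33 [5.0, -5.6]; time_s: 16.95
ee_pos: [663.4, 75.3, 186.8]
ee_rot: [-179.9, -0.1, 170.4]
force: [-6.4, -3.6, 4.2]
gripper_width: 15.2
```

```bash
python3 -m handwheel '[{"gripper":10,"travel":[-0.0042,-0.0062,0],"twist":0},{"gripper":10,"travel":[-0.0036,-0.0067,-0.0005],"twist":0},{"gripper":10,"travel":[-0.0033,-0.0067,0],"twist":0}]'
```

```text
time_s: 17.2
ee_pos: [672.4, 55.0, 187.0]
ee_rot: [179.9, 0.1, 170.4]
force: [-0.4, 1.3, 0.4]
gripper_width: 15.4
```

```bash
python3 -m handwheel '[{"gripper":10,"travel":[-0.0018,-0.0071,0],"twist":0},{"gripper":10,"travel":[0,0,0],"twist":0}]'
```

```text
time_s: 17.37
ee_pos: [673.3, 46.0, 187.1]
ee_rot: [-180.0, 0.2, 170.3]
force: [3.0, -0.9, -0.8]
gripper_width: 15.1
```

```bash
python3 -m handwheel '[{"gripper":10,"travel":[-0.001,-0.005,0],"twist":0},{"gripper":10,"travel":[0,0,0],"twist":0}]'
```

```text
time_s: 17.53
ee_pos: [673.2, 41.7, 187.1]
ee_rot: [-180.0, 0.2, 170.4]
force: [4.5, -1.1, -1.3]
gripper_width: 15.4
```

```bash
python3 -m handwheel '[{"gripper":10,"travel":[0,-0.005,0],"twist":0},{"gripper":10,"travel":[0,0,0],"twist":0}]'
```

```text
time_s: 17.7
ee_pos: [672.6, 36.9, 187.1]
ee_rot: [-180.0, 0.2, 170.4]
force: [5.4, -1.5, -0.9]
gripper_width: 15.4
```

```bash
python3 -m handwheel '[{"gripper":10,"travel":[-0.0015,-0.005,0],"twist":0},{"gripper":10,"travel":[0.0005,-0.0035,0],"twist":0},{"gripper":10,"travel":[0,0,0],"twist":0}]'
python3 - <<'E'
from h import *
f=env.grab_frame("wrist");s=env.state();print(s["ee_pos"],s["force"],s["ee_rot"])
cv2.imwrite("l.png",f["frame"][:,:,::-1])
g=cv2.imread("g.png");l=f["frame"][:,:,::-1]
def cc(im):
    a=im.astype(int);m=((a[...,2]>90)&(a[...,1]<60)&(a[...,0]<60)).astype(np.uint8);n,L,st,c=cv2.connectedComponentsWithStats(m);i=1+np.argmax(st[1:,4]);cnt=max(cv2.findContours((L==i).astype(np.uint8),0,cv2.CHAIN_APPROX_NONE)[0],key=len);return c[i].round(1),st[i],np.round(cv2.minEnclosingCircle(cnt)[1],1)
print(cc(g),cc(l))
out=[]
for im in(g,l):
    x,y=map(int,cc(im)[0]);out.append(cv2.resize(im[y-50:y+45,x-60:x+60],(400,317),interpolation=cv2.INTER_CUBIC))
cv2.imwrite("pics/o.png",np.hstack(out))
E
```

```text
time_s: 17.95
ee_pos: [670.6, 28.2, 187.1]
ee_rot: [-180.0, 0.0, 170.4]
force: [1.8, -0.8, -0.3]
gripper_width: 14.9
[670.54177337  28.27264837 187.07771177] [ 2.26803309 -1.83047173  0.62602467] [-1.79937063e+02  1.72148099e-02  1.70373124e+02]
(array([298.5, 176.8]), array([286, 164,  26,  26, 543], dtype=int32), np.float64(13.6)) (array([298.6, 175.5]), array([286, 163,  26,  26, 511], dtype=int32), np.float64(12.9))
```

View pics/o.png

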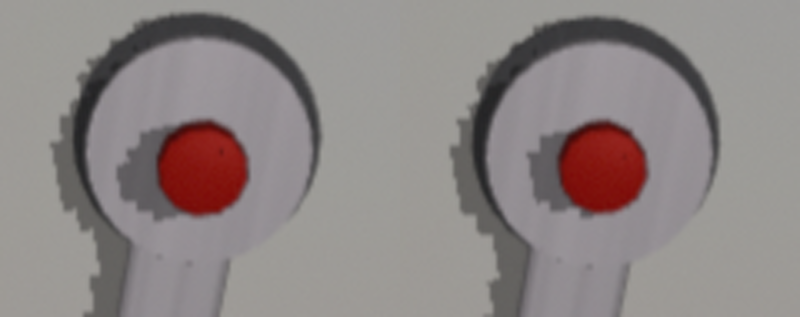

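Same pose and crank angle, before (left) and after (right): the shadow beside the cap went from 41 to 32 px and the cap is clearly smaller and lower. That is a fall of about 4–5 mm with no resistance now, so the screw dropped at about −3.0 to −3.2 rad. I now turn forward.

```bash
python3 - <<'E'
import numpy as np
q=np.arange(-2.98,3.7,.15);T=50*np.c_[np.cos(q),np.sin(q)]
for i,(a,d) in enumerate(zip(q[1:],np.diff(T,axis=0))):print(round(a,2),(d/1000).round(4).tolist(),end="\n" if i%5==4 else "; ")
E
python3 -m handwheel '[{"gripper":10,"travel":[0.0017,-0.0073,0],"twist":0},{"gripper":10,"travel":[0.0028,-0.007,0],"twist":0},{"gripper":10,"travel":[0.0038,-0.0065,0],"twist":0}]'
```

```text
-2.83 [0.0018, -0.0073]; -2.68 [0.0028, -0.0069]; -2.53 [0.0038, -0.0064]; -2.38 [0.0047, -0.0058]; -2.23 [0.0056, -0.005]
-2.08 [0.0063, -0.0041]; -1.93 [0.0068, -0.0032]; -1.78 [0.0072, -0.0021]; -1.63 [0.0074, -0.001]; -1.48 [0.0075, 0.0001]
-1.33 [0.0074, 0.0012]; -1.18 [0.0071, 0.0023]; -1.03 [0.0067, 0.0034]; -0.88 [0.0061, 0.0043]; -0.73 [0.0054, 0.0052]
-0.58 [0.0046, 0.0059]; -0.43 [0.0036, 0.0066]; -0.28 [0.0026, 0.007]; -0.13 [0.0015, 0.0073]; 0.02 [0.0004, 0.0075]
0.17 [-0.0007, 0.0075]; 0.32 [-0.0018, 0.0073]; 0.47 [-0.0029, 0.0069]; 0.62 [-0.0039, 0.0064]; 0.77 [-0.0048, 0.0058]
0.92 [-0.0056, 0.005]; 1.07 [-0.0063, 0.0041]; 1.22 [-0.0068, 0.0031]; 1.37 [-0.0072, 0.002]; 1.52 [-0.0074, 0.0009]
1.67 [-0.0075, -0.0002]; 1.82 [-0.0074, -0.0013]; 1.97 [-0.0071, -0.0024]; 2.12 [-0.0067, -0.0034]; 2.27 [-0.0061, -0.0044]
2.42 [-0.0054, -0.0052]; 2.57 [-0.0045, -0.006]; 2.72 [-0.0036, -0.0066]; 2.87 [-0.0025, -0.007]; 3.02 [-0.0015, -0.0073]
3.17 [-0.0003, -0.0075]; 3.32 [0.0008, -0.0075]; 3.47 [0.0019, -0.0073]; 3.62 [0.0029, -0.0069]; time_s: 18.25
ee_pos: [658.7, 9.4, 187.0]
ee_rot: [180.0, 0.0, 170.4]
force: [1.5, 0.8, 1.4]
gripper_width: 15.3
```

```bash
python3 -m handwheel '[{"gripper":10,"travel":[0.0047,-0.0058,0],"twist":0},{"gripper":10,"travel":[0.0056,-0.005,0],"twist":0},{"gripper":10,"travel":[0.0063,-0.0041,0],"twist":0}]'
```

```text
time_s: 18.5
ee_pos: [639.2, -2.6, 187.0]
ee_rot: [-180.0, -0.0, 170.4]
force: [1.0, 0.4, 0.4]
gripper_width: 15.3
```

```bash
python3 -m handwheel '[{"gripper":10,"travel":[0.0068,-0.0032,0],"twist":0},{"gripper":10,"travel":[0.0072,-0.0021,0],"twist":0},{"gripper":10,"travel":[0.0074,-0.001,0],"twist":0},{"gripper":10,"travel":[0.0075,0.0001,0],"twist":0}]'
```

```text
time_s: 18.83
ee_pos: [609.7, -3.3, 187.0]
ee_rot: [-180.0, -0.0, 170.4]
force: [1.7, 0.7, 0.4]
gripper_width: 15.3
```

```bash
python3 -m handwheel '[{"gripper":10,"travel":[0.0074,0.0012,0],"twist":0},{"gripper":10,"travel":[0.0071,0.0023,0],"twist":0},{"gripper":10,"travel":[0.0067,0.0034,0],"twist":0},{"gripper":10,"travel":[0.0061,0.0043,0],"twist":0}]'
```

```text
time_s: 19.17
ee_pos: [585.0, 12.8, 187.0]
ee_rot: [-180.0, 0.0, 170.4]
force: [2.2, -0.1, -0.2]
gripper_width: 15.3
```

```bash
python3 -m handwheel '[{"gripper":10,"travel":[0.0054,0.0052,0],"twist":0},{"gripper":10,"travel":[0.0046,0.0059,0],"twist":0},{"gripper":10,"travel":[0.0036,0.0066,0],"twist":0}]'
```

```text
time_s: 19.42
ee_pos: [574.8, 32.7, 187.0]
ee_rot: [-180.0, 0.0, 170.4]
force: [3.1, -0.8, -0.5]
gripper_width: 15.2
```

```bash
python3 -m handwheel '[{"gripper":10,"travel":[0.0021,0.007,0],"twist":0},{"gripper":10,"travel":[0.001,0.0073,0],"twist":0},{"gripper":10,"travel":[0.0004,0.0075,0],"twist":0},{"gripper":10,"travel":[-0.0007,0.0075,0],"twist":0}]'
```

```text
time_s: 19.75
ee_pos: [576.5, 62.2, 186.9]
ee_rot: [-180.0, -0.1, 170.4]
force: [-2.0, -1.6, 3.4]
gripper_width: 15.5
```

```bash
python3 -m handwheel '[{"gripper":10,"travel":[-0.0018,0.0073,0],"twist":0},{"gripper":10,"travel":[-0.0029,0.0069,0],"twist":0},{"gripper":10,"travel":[-0.0039,0.0064,0],"twist":0},{"gripper":10,"travel":[-0.0048,0.0058,0],"twist":0}]'
```

```text
time_s: 20.08
ee_pos: [595.2, 86.2, 186.9]
ee_rot: [180.0, -0.0, 170.4]
force: [-1.9, -0.7, 3.2]
gripper_width: 15.2
```

```bash
python3 -m handwheel '[{"gripper":10,"travel":[-0.0056,0.005,0],"twist":0},{"gripper":10,"travel":[-0.0063,0.0041,0],"twist":0},{"gripper":10,"travel":[-0.0068,0.0031,0],"twist":0},{"gripper":10,"travel":[-0.0072,0.002,0],"twist":0}]'
```

```text
time_s: 20.42
ee_pos: [623.8, 94.9, 186.9]
ee_rot: [-180.0, 0.0, 170.4]
force: [-1.1, -2.9, 3.1]
gripper_width: 14.8
```

```bash
python3 -m handwheel '[{"gripper":10,"travel":[-0.0074,0.0005,0],"twist":0},{"gripper":10,"travel":[-0.0075,-0.0006,0],"twist":0},{"gripper":10,"travel":[-0.0074,-0.0013,0],"twist":0},{"gripper":10,"travel":[-0.0071,-0.0024,0],"twist":0}]'
```

```text
time_s: 20.75
ee_pos: [651.9, 86.0, 186.9]
ee_rot: [180.0, -0.0, 170.4]
force: [-2.0, 0.3, 3.0]
gripper_width: 15.0
```

```bash
python3 -m handwheel '[{"gripper":10,"travel":[-0.0067,-0.0034,0],"twist":0},{"gripper":10,"travel":[-0.0058,-0.0044,0],"twist":0},{"gripper":10,"travel":[-0.0051,-0.0052,0],"twist":0},{"gripper":10,"travel":[-0.0045,-0.006,0],"twist":0}]'
```

```text
time_s: 21.08
ee_pos: [670.0, 63.3, 186.9]
ee_rot: [180.0, -0.0, 170.4]
force: [-2.7, 0.9, 3.4]
gripper_width: 14.9
```

```bash
python3 -m handwheel '[{"gripper":10,"travel":[-0.0036,-0.0066,0],"twist":0},{"gripper":10,"travel":[-0.0025,-0.007,0],"twist":0},{"gripper":10,"travel":[-0.001,-0.0073,0],"twist":0},{"gripper":10,"travel":[0.0002,-0.0075,0],"twist":0}]'
```

```text
time_s: 21.42
ee_pos: [672.3, 34.2, 187.0]
ee_rot: [179.9, 0.1, 170.4]
force: [-0.5, 1.6, 2.4]
gripper_width: 14.8
```

```bash
python3 -m handwheel '[{"gripper":10,"travel":[0.0005,-0.0062,0],"twist":0},{"gripper":10,"travel":[0,0,0],"twist":0}]'
python3 - <<'E'
from h import *
f=env.grab_frame("wrist");s=env.state();print(s["ee_pos"],s["force"],s["ee_rot"],s["time_s"])
p=f["frame"][:,:,::-1];cv2.imwrite("p.png",p);l=cv2.imread("l.png");g=cv2.imread("g.png")
def cc(im):
    a=im.astype(int);m=((a[...,2]>90)&(a[...,1]<60)&(a[...,0]<60)).astype(np.uint8);n,L,st,c=cv2.connectedComponentsWithStats(m);i=1+np.argmax(st[1:,4]);return c[i].round(1),st[i]
out=[]
for im in(g,l,p):
    c,st=cc(im);x,y=map(int,c);print(c,st);out.append(cv2.resize(im[y-45:y+45,x-40:x+40],(266,300),interpolation=cv2.INTER_CUBIC))
    print(im[y,x-45:x-8,1].tolist())
cv2.imwrite("pics/q.png",np.hstack(out))
E
```

```text
time_s: 21.58
ee_pos: [670.2, 27.0, 187.0]
ee_rot: [-179.9, 0.0, 170.3]
force: [-0.7, -0.7, 1.1]
gripper_width: 15.5
[670.27340431  27.33858676 186.94748619] [-0.52640491 -1.24057713  1.54728997] [-1.79935466e+02  4.03527443e-02  1.70340255e+02] 21.6333
[298.5 176.8] [286 164  26  26 543]
[155, 144, 105, 99, 98, 98, 98, 91, 53, 41, 57, 100, 136, 140, 139, 140, 141, 142, 144, 137, 104, 97, 93, 92, 92, 92, 94, 95, 94, 93, 91, 83, 38, 18, 15, 17, 21]
[298.6 175.5] [286 163  26  26 511]
[145, 106, 98, 98, 98, 98, 94, 69, 43, 40, 62, 110, 137, 139, 139, 140, 141, 142, 143, 145, 144, 144, 143, 134, 99, 93, 93, 94, 93, 92, 91, 85, 54, 23, 17, 18, 19]
[300.9 174.8] [289 163  25  25 493]
[146, 105, 99, 98, 99, 99, 94, 74, 44, 38, 49, 87, 136, 140, 140, 140, 140, 141, 142, 144, 144, 144, 143, 144, 142, 142, 143, 139, 120, 97, 93, 90, 84, 39, 18, 16, 16]
```

View pics/q.png

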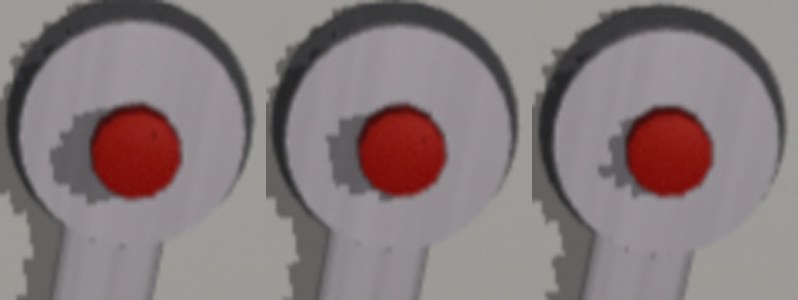

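The three same-angle crops (before, after the fall, one turn later) show the shadow at 12, 8 and 4 px. The thread sinks steadily, 5 mm per turn, and the fall was also about 5 mm. What remains is absolute height: I need to know whether the drop came before or at the bump. I compare against the first shut view, where the spindle must have been ≤6.5 mm.

Run:
```python
import cv2,numpy as np
d=cv2.imread("pics/d.png");print("d col x=281..284 mean(bgr) rows 215..262")
for y in range(216,262):print(y,d[y,280:285].mean(0).round().astype(int).tolist(),end=" ")
print("\nrows 238,243 G cols 255..312")
for y in(232,238,244):print(y,d[y,255:312].tolist() if 0 else [f"{p[1]}/{p[2]}" for p in d[y,258:310]])
g=cv2.imread("g.png");print("g col x=296..300")
for y in range(128,210):print(y,g[y,296:301].mean(0).round().astype(int)[1:].tolist(),end=" ")
print()
for y in(160,170,178):print(y,[f"{p[1]}" for p in g[y,252:345]])
```

```text
d col x=281..284 mean(bgr) rows 215..262
216 [160, 165, 169] 217 [155, 159, 162] 218 [117, 120, 122] 219 [61, 61, 62] 220 [58, 57, 56] 221 [62, 60, 60] 222 [68, 65, 66] 223 [79, 76, 79] 224 [84, 82, 84] 225 [85, 83, 86] 226 [99, 96, 99] 227 [119, 115, 119] 228 [137, 133, 138] 229 [146, 142, 147] 230 [147, 142, 147] 231 [146, 142, 147] 232 [142, 137, 142] 233 [137, 133, 138] 234 [137, 133, 137] 235 [137, 133, 138] 236 [138, 134, 139] 237 [138, 134, 138] 238 [133, 130, 134] 239 [123, 120, 124] 240 [102, 99, 102] 241 [75, 74, 75] 242 [66, 65, 66] 243 [53, 53, 65] 244 [31, 31, 65] 245 [15, 16, 68] 246 [13, 14, 72] 247 [14, 17, 85] 248 [14, 17, 93] 249 [13, 16, 94] 250 [13, 16, 93] 251 [14, 15, 93] 252 [12, 15, 92] 253 [12, 15, 92] 254 [13, 15, 91] 255 [13, 14, 91] 256 [14, 15, 90] 257 [12, 16, 89] 258 [31, 32, 91] 259 [79, 78, 107] 260 [128, 127, 138] 261 [153, 155, 160] 
rows 238,243 G cols 255..312
232 ['105/107', '105/108', '105/108', '105/108', '103/105', '89/91', '61/62', '74/77', '91/94', '96/99', '96/99', '95/99', '98/102', '101/104', '100/103', '100/104', '101/104', '101/104', '1
[... 3821 characters left out ...]
20', '73', '93', '143', '155', '155', '156', '155', '156', '157', '156', '156', '155', '155']
178 ['156', '154', '147', '105', '99', '98', '99', '99', '96', '80', '47', '48', '86', '135', '139', '139', '140', '141', '143', '143', '136', '100', '94', '94', '92', '92', '92', '94', '94', '94', '92', '92', '85', '47', '18', '14', '18', '16', '16', '17', '18', '17', '18', '20', '18', '22', '22', '22', '21', '19', '19', '21', '23', '20', '21', '22', '21', '23', '18', '34', '81', '137', '142', '141', '142', '145', '146', '146', '145', '144', '144', '144', '144', '143', '144', '143', '144', '141', '123', '91', '122', '153', '156', '156', '155', '155', '156', '156', '157', '156', '155', '156', '156']
```

Checks so far:
- In the first shut view the cap sits about 5 mm higher than at the bump.
- The stereo estimate puts the hub face near 162 mm.
- The resistance before the bump behaved like the hard shoulder.

Together these suggest the drop came before the bump and that I forced the shoulder, losing one pitch. To get the absolute height, I turn back about 1.2 rad and triangulate the cap from well-separated views, using the lid's 200 mm width as a scale check.

```bash
python3 -m handwheel '[{"gripper":10,"travel":[-0.0008,0.0075,0],"twist":0},{"gripper":10,"travel":[0.0003,0.0075,0],"twist":0},{"gripper":10,"travel":[0.0015,0.0073,0],"twist":0},{"gripper":10,"travel":[0.0025,0.007,0],"twist":0}]'
python3 -m handwheel '[{"gripper":10,"travel":[0.0036,0.0066,0],"twist":0},{"gripper":10,"travel":[0.0045,0.006,0],"twist":0},{"gripper":10,"travel":[0.0054,0.0052,0],"twist":0},{"gripper":10,"travel":[0,0,0],"twist":0}]'
python3 - <<'E'
from cap import *
f=env.grab_frame("wrist");s=env.state();cv2.imwrite("r.png",f["frame"][:,:,::-1]);print(s["ee_pos"],s["force"],s["time_s"])
np.save("C.npy",np.linalg.inv(T(s["ee_pos"],s["ee_rot"]))@np.array(f["extrinsics"]))
C=np.load("C.npy")
P={"g":([670.8,28.55,187],[-179.24,-.18,170.35],0),"l":([670.54,28.27,187.08],[-179.94,.02,170.37],0),"p":([670.27,27.34,186.95],[-179.94,.04,170.34],0),"j":([662.16,76.42,187.08],[180,-.1,170.4],0),"r":(s["ee_pos"],s["ee_rot"],0)}
F={};cp={}
def top(im):
    a=cv2.GaussianBlur(im.astype(np.float32),(0,0),.7);m=((a[...,2]>112)&(a[...,1]<70)).astype(np.uint8);n,L,st,c=cv2.connectedComponentsWithStats(m);i=1+np.argmax(st[1:,4]);cnt=max(cv2.findContours((L==i).astype(np.uint8),0,cv2.CHAIN_APPROX_NONE)[0],key=len)
    e=cv2.fitEllipse(cv2.convexHull(cnt));return np.array(e[0]),np.round(e[1],1)
for n in P:
    F[n]=dict(f);F[n]["extrinsics"]=T(*P[n][:2])@C
    im=cv2.imread(n+".png");cp[n],ax=top(im);print(n,cp[n].round(1),ax)
    # lid side edges on a few rows: strongest horizontal gradient left/right
    gr=cv2.GaussianBlur(im[...,1].astype(np.float32),(0,0),1.5)
    for y in(90,120):
        gx=np.abs(np.gradient(gr[y]));L=int(np.argmax(gx[5:cp[n][0].astype(int)-60])+5);Rr=int(np.argmax(gx[int(cp[n][0])+60:555])+int(cp[n][0])+60)
        w=onz(F[n],(Rr,y),145)-onz(F[n],(L,y),145);print("  row",y,L,Rr,"width",np.linalg.norm(w[:2]).round(1))
    
pitch=5/(2*np.pi)
for a,b,dz in(("l","j",1.02*pitch),("p","r",-1)):
    pass
x,e=tri([ray(F["l"],cp["l"]),ray(F["j"],cp["j"])]);print("l/j cap",x.round(1),np.round(e,2))
x,e=tri([ray(F["p"],cp["p"]),ray(F["r"],cp["r"])]);print("p/r cap",x.round(1),np.round(e,2))
H=x[:2]
# heights on common axis
def zat(n,H):
    from scipy.optimize import minimize_scalar
    return minimize_scalar(lambda z:np.sum((proj(F[n],np.r_[H,z])-cp[n])**2),bounds=(150,200),method="bounded")
fun=lambda p:np.concatenate([proj(F[n],np.r_[p[:2],z])-cp[n] for n,z in(("g",p[2]),("l",p[3]),("j",p[3]+.8),("p",p[4]),("r",p[4]+.95))])
r=least_squares(fun,[625,43,180,176,172]);J=np.linalg.inv(r.jac.T@r.jac);print(r.x.round(1),r.fun.round(1),"sd/px",np.sqrt(np.diag(J)).round(2))
E
```

```text
time_s: 21.97
ee_pos: [671.5, 59.2, 186.9]
ee_rot: [-180.0, -0.0, 170.4]
force: [-3.0, -2.4, 3.4]
gripper_width: 15.0
time_s: 22.3
ee_pos: [659.9, 79.3, 186.9]
ee_rot: [-180.0, -0.1, 170.5]
force: [-4.3, -1.6, 2.9]
gripper_width: 15.4
[660.25354398  78.88252517 186.89570955] [-3.51748254 -1.18723008  3.11253473] 22.35
g [299.1 176.9] [24.7 25.5]
  row 90 74 484 width 216.2
  row 120 82 481 width 214.2
l [299.1 175.7] [24.  24.8]
  row 90 68 483 width 218.6
  row 120 76 479 width 216.2
p [301.4 175. ] [23.8 24.4]
  row 90 67 485 width 220.0
  row 120 75 482 width 218.2
j [201.7 210.1] [22.8 24. ]
  row 90 29 396 width 193.9
  row 120 54 394 width 182.5
r [198.9 213.2] [22.  23.7]
  row 90 32 391 width 189.4
  row 120 52 390 width 181.3
l/j cap [625.6  43.8 175.9] [0.13 0.13]
p/r cap [625.4  44.1 174.1] [0.09 0.09]
[625.6  43.9 179.1 175.4 172.6] [ 0.1 -0.   0.3  0.1  0.  -0.1 -0.4  0.1 -0.1 -0. ] sd/px [0.38 0.25 3.31 1.71 1.67]
```

The absolute heights fit the forced-shoulder case: 179 mm (spindle about 9–10) at the bump, 175.6 (about 13.5) after it, and 173 (about 16) one turn on. The decisive test is to turn back to the thread start. If this is right, the shoulder reappears one turn below the first one, near −8.9 rad, and one turn forward from there is well defined.

```bash
python3 -m handwheel '[{"gripper":10,"travel":[0.007,0.003,0],"twist":0},{"gripper":10,"travel":[0.0071,0.002,0],"twist":0},{"gripper":10,"travel":[0.0074,0.001,0],"twist":0},{"gripper":10,"travel":[0.0075,0.0002,0],"twist":0},{"gripper":10,"travel":[0.0074,-0.0009,0],"twist":0}]'
python3 -m handwheel '[{"gripper":10,"travel":[0.0072,-0.002,0],"twist":0},{"gripper":10,"travel":[0.0068,-0.0031,0],"twist":0},{"gripper":10,"travel":[0.0063,-0.0041,0],"twist":0},{"gripper":10,"travel":[0.0056,-0.005,0],"twist":0},{"gripper":10,"travel":[0.0048,-0.0058,0],"twist":0}]'
python3 -m handwheel '[{"gripper":10,"travel":[0.0039,-0.0064,0],"twist":0},{"gripper":10,"travel":[0.0029,-0.0069,0],"twist":0},{"gripper":10,"travel":[0.0018,-0.0073,0],"twist":0},{"gripper":10,"travel":[0.0007,-0.0075,0],"twist":0},{"gripper":10,"travel":[-0.0004,-0.0075,0],"twist":0}]'
```

```text
time_s: 22.77
ee_pos: [627.5, 94.3, 187.2]
ee_rot: [179.4, 0.2, 170.3]
force: [2.4, 12.8, 0.3]
gripper_width: 15.1
time_s: 23.18
ee_pos: [589.1, 80.6, 187.0]
ee_rot: [179.4, -0.5, 170.4]
force: [-9.4, 12.8, 7.1]
gripper_width: 15.3
time_s: 23.6
ee_pos: [573.7, 42.6, 186.9]
ee_rot: [179.9, -0.5, 170.4]
force: [-7.1, 1.3, 7.2]
gripper_width: 15.3
```

```bash
python3 -m handwheel '[{"gripper":10,"travel":[0.001,-0.0072,0.0],"twist":0},{"gripper":10,"travel":[-0.0031,-0.0068,-0.001],"twist":0},{"gripper":10,"travel":[-0.0041,-0.0063,0],"twist":0},{"gripper":10,"travel":[-0.005,-0.0056,0],"twist":0},{"gripper":10,"travel":[-0.0058,-0.0048,0],"twist":0}]'
python3 -m handwheel '[{"gripper":10,"travel":[-0.0064,-0.0038,0],"twist":0},{"gripper":10,"travel":[-0.0069,-0.0028,0],"twist":0},{"gripper":10,"travel":[-0.0073,-0.0017,0],"twist":0},{"gripper":10,"travel":[-0.0075,-0.0007,0],"twist":0},{"gripper":10,"travel":[-0.0075,0.0005,0],"twist":0}]'
python3 - <<'E'
import numpy as np
q=-1.7-.15*np.arange(0,50);T=50*np.c_[np.cos(q),np.sin(q)]
for i,(a,d) in enumerate(zip(q[1:],np.diff(T,axis=0))):print(round(a,2),(d).round(1).tolist(),end="\n" if i%5==4 else "; ")
E
```

```text
time_s: 24.02
ee_pos: [590.0, 7.7, 187.1]
ee_rot: [180.0, -0.1, 170.4]
force: [0.8, 3.3, -4.7]
gripper_width: 15.3
time_s: 24.43
ee_pos: [623.6, -5.4, 187.1]
ee_rot: [179.9, -0.2, 170.4]
force: [-2.3, 7.7, -5.0]
gripper_width: 15.3
-1.85 [-7.3, 1.5]; -2.0 [-7.0, 2.6]; -2.15 [-6.6, 3.6]; -2.3 [-5.9, 4.6]; -2.45 [-5.2, 5.4]
-2.6 [-4.3, 6.1]; -2.75 [-3.4, 6.7]; -2.9 [-2.3, 7.1]; -3.05 [-1.2, 7.4]; -3.2 [-0.1, 7.5]
-3.35 [1.0, 7.4]; -3.5 [2.1, 7.2]; -3.65 [3.1, 6.8]; -3.8 [4.1, 6.3]; -3.95 [5.0, 5.6]
-4.1 [5.8, 4.8]; -4.25 [6.4, 3.8]; -4.4 [6.9, 2.8]; -4.55 [7.3, 1.8]; -4.7 [7.5, 0.7]
-4.85 [7.5, -0.5]; -5.0 [7.3, -1.6]; -5.15 [7.0, -2.7]; -5.3 [6.5, -3.7]; -5.45 [5.9, -4.6]
-5.6 [5.2, -5.4]; -5.75 [4.3, -6.1]; -5.9 [3.3, -6.7]; -6.05 [2.3, -7.1]; -6.2 [1.2, -7.4]
-6.35 [0.1, -7.5]; -6.5 [-1.1, -7.4]; -6.65 [-2.2, -7.2]; -6.8 [-3.2, -6.8]; -6.95 [-4.2, -6.2]
-7.1 [-5.1, -5.5]; -7.25 [-5.8, -4.7]; -7.4 [-6.5, -3.8]; -7.55 [-7.0, -2.8]; -7.7 [-7.3, -1.7]
-7.85 [-7.5, -0.6]; -8.0 [-7.5, 0.5]; -8.15 [-7.3, 1.6]; -8.3 [-7.0, 2.7]; -8.45 [-6.5, 3.7]
-8.6 [-5.9, 4.7]; -8.75 [-5.1, 5.5]; -8.9 [-4.2, 6.2]; -9.05 [-3.3, 6.7];
```

```bash
python3 -m handwheel '[{"gripper":10,"travel":[-0.0073,0.0025,0.0008],"twist":0},{"gripper":10,"travel":[-0.007,0.0036,0],"twist":0},{"gripper":10,"travel":[-0.0066,0.0036,0],"twist":0},{"gripper":10,"travel":[-0.0059,0.0046,0],"twist":0},{"gripper":10,"travel":[-0.0052,0.0054,0],"twist":0}]'
python3 -m handwheel '[{"gripper":10,"travel":[-0.0043,0.0061,0],"twist":0},{"gripper":10,"travel":[-0.0034,0.0067,0],"twist":0}]'
python3 -m handwheel '[{"gripper":10,"travel":[-0.0023,0.0071,0],"twist":0},{"gripper":10,"travel":[0,0,0],"twist":0}]'
```

```text
time_s: 24.85
ee_pos: [657.7, 8.1, 187.0]
ee_rot: [-180.0, -0.2, 170.4]
force: [-6.3, 3.8, 0.3]
gripper_width: 14.7
time_s: 25.02
ee_pos: [666.7, 19.3, 186.9]
ee_rot: [-179.9, -0.3, 170.4]
force: [-8.0, 2.5, 0.3]
gripper_width: 15.4
time_s: 25.18
ee_pos: [670.3, 26.9, 187.0]
ee_rot: [-180.0, -0.3, 170.4]
force: [-6.8, 3.9, -0.2]
gripper_width: 15.4
```

```bash
python3 - <<'E'
from h import *
f=env.grab_frame("wrist");s=env.state();p=f["frame"][:,:,::-1];cv2.imwrite("t.png",p);print(s["ee_pos"],s["ee_rot"])
a=p.astype(int);m=((a[...,2]>90)&(a[...,1]<60)&(a[...,0]<60)).astype(np.uint8);n,L,st,c=cv2.connectedComponentsWithStats(m);i=1+np.argmax(st[1:,4]);x,y=map(int,c[i]);print(c[i].round(1),st[i],p[y,x-30:x-8,1].tolist())
E
python3 -m handwheel '[{"gripper":10,"travel":[0.0008,0.0074,0],"twist":0},{"gripper":10,"travel":[0.001,0.0075,0],"twist":0},{"gripper":10,"travel":[0.001,0.0074,0],"twist":0},{"gripper":10,"travel":[0.0021,0.0072,0],"twist":0},{"gripper":10,"travel":[0.0031,0.0068,0],"twist":0}]'
python3 -m handwheel '[{"gripper":10,"travel":[0.0041,0.0063,0],"twist":0},{"gripper":10,"travel":[0.005,0.0056,0],"twist":0},{"gripper":10,"travel":[0.0058,0.0048,0],"twist":0},{"gripper":10,"travel":[0.0064,0.0038,0],"twist":0},{"gripper":10,"travel":[0.0069,0.0028,0],"twist":0}]'
```

```text
[670.24389964  26.65996534 186.99648236] [-179.9918383    -0.24842306  170.44216655]
[301.6 175.5] [289 163  26  26 506] [141, 142, 143, 145, 145, 144, 143, 141, 134, 98, 92, 93, 94, 92, 92, 90, 85, 53, 17, 14, 16, 16]
time_s: 25.65
ee_pos: [670.0, 63.1, 187.1]
ee_rot: [-180.0, 0.0, 170.4]
force: [-0.2, -3.5, -3.1]
gripper_width: 15.1
time_s: 26.07
ee_pos: [644.8, 90.2, 187.0]
ee_rot: [-179.9, -0.0, 170.4]
force: [-0.2, -6.3, -3.0]
gripper_width: 15.3
```

```bash
python3 -m handwheel '[{"gripper":10,"travel":[0.0073,0.0003,0.0004],"twist":0},{"gripper":10,"travel":[0.0075,-0.0003,0],"twist":0},{"gripper":10,"travel":[0.0075,-0.0005,0],"twist":0},{"gripper":10,"travel":[0.0073,-0.0016,0],"twist":0},{"gripper":10,"travel":[0.007,-0.0027,0],"twist":0}]'
python3 -m handwheel '[{"gripper":10,"travel":[0.0065,-0.0037,0],"twist":0},{"gripper":10,"travel":[0.0059,-0.0046,0],"twist":0},{"gripper":10,"travel":[0.0052,-0.0054,0],"twist":0},{"gripper":10,"travel":[0.0043,-0.0061,0],"twist":0}]'
```

```text
time_s: 26.48
ee_pos: [608.3, 92.5, 187.0]
ee_rot: [179.9, 0.1, 170.4]
force: [1.8, -0.5, -2.4]
gripper_width: 15.4
time_s: 26.82
ee_pos: [583.7, 75.4, 187.0]
ee_rot: [180.0, 0.1, 170.4]
force: [3.5, -1.6, -2.6]
gripper_width: 14.8
```

```bash
python3 -m handwheel '[{"gripper":10,"travel":[0.0033,-0.0067,0],"twist":0},{"gripper":10,"travel":[0.0023,-0.0071,0],"twist":0},{"gripper":10,"travel":[0.0012,-0.0074,0],"twist":0},{"gripper":10,"travel":[0.0001,-0.0075,0],"twist":0}]'
```

```text
time_s: 27.15
ee_pos: [573.4, 48.3, 187.0]
ee_rot: [179.9, 0.2, 170.4]
force: [7.1, 0.9, -4.2]
gripper_width: 15.4
```

```bash
python3 -m handwheel '[{"gripper":10,"travel":[-0.0025,-0.0073,0.0006],"twist":0},{"gripper":10,"travel":[-0.0036,-0.0071,0],"twist":0},{"gripper":10,"travel":[-0.0032,-0.0068,0],"twist":0},{"gripper":10,"travel":[-0.0042,-0.0062,0],"twist":0}]'
python3 -m handwheel '[{"gripper":10,"travel":[-0.0051,-0.0055,0],"twist":0},{"gripper":10,"travel":[-0.0058,-0.0047,0],"twist":0},{"gripper":10,"travel":[-0.0065,-0.0038,0],"twist":0}]'
```

```text
time_s: 27.48
ee_pos: [580.6, 18.9, 186.9]
ee_rot: [180.0, -0.0, 170.4]
force: [0.0, 2.0, 4.8]
gripper_width: 15.4
time_s: 27.73
ee_pos: [596.4, 2.6, 186.8]
ee_rot: [179.9, 0.0, 170.4]
force: [0.1, 4.3, 5.6]
gripper_width: 15.2
```

```bash
python3 -m handwheel '[{"gripper":10,"travel":[-0.007,-0.0022,0],"twist":0},{"gripper":10,"travel":[-0.0073,-0.0012,0],"twist":0},{"gripper":10,"travel":[-0.0075,-0.0003,0],"twist":0}]'
```

```text
time_s: 27.98
ee_pos: [617.1, -4.9, 186.8]
ee_rot: [180.0, -0.0, 170.4]
force: [-2.2, 1.8, 6.6]
gripper_width: 15.3
```

```bash
python3 -m handwheel '[{"gripper":10,"travel":[-0.0075,0.0007,-0.0007],"twist":0},{"gripper":10,"travel":[-0.0073,0.0016,0],"twist":0},{"gripper":10,"travel":[-0.007,0.0027,0],"twist":0}]'
python3 -m handwheel '[{"gripper":10,"travel":[-0.0065,0.0037,0],"twist":0},{"gripper":10,"travel":[0,0,0],"twist":0}]'
```

```text
time_s: 28.23
ee_pos: [625.6, -5.4, 186.3]
ee_rot: [-179.4, -2.0, 170.4]
force: [-42.1, -8.4, 26.4]
gripper_width: 15.6
time_s: 28.4
ee_pos: [632.3, -6.3, 186.3]
ee_rot: [-179.0, -1.9, 170.4]
force: [-34.2, -12.8, 22.6]
gripper_width: 15.3
```

```bash
python3 -m handwheel '[{"gripper":10,"travel":[-0.0058,0.0047,0],"twist":0},{"gripper":10,"travel":[0,0,0],"twist":0}]'
```

```text
time_s: 28.57
ee_pos: [640.6, -7.3, 186.6]
ee_rot: [-178.6, -1.5, 170.5]
force: [-29.8, -24.6, 20.0]
gripper_width: 15.0
```

```bash
python3 -m handwheel '[{"gripper":10,"travel":[-0.0036,0.0036,0],"twist":0},{"gripper":10,"travel":[0,0,0],"twist":0}]'
```

```text
time_s: 28.73
ee_pos: [655.3, 1.4, 186.7]
ee_rot: [-179.6, -0.1, 170.3]
force: [1.5, 0.8, 0.8]
gripper_width: 9.5
```

The shoulder stopped it hard this time, near −8.0 rad. I had queued steps without reading the forces (42 N), and the sleeve slipped out of the fingers. I open, rise to the first viewing pose and re-measure crank and cap before re-gripping.

```bash
python3 -m handwheel '[{"gripper":50,"travel":[0,0,0],"twist":0},{"gripper":50,"travel":[0,0,0],"twist":0},{"gripper":50,"travel":[0,0,0],"twist":0},{"gripper":50,"travel":[0,0,-0.03],"twist":0},{"gripper":50,"travel":[0,0,-0.035],"twist":0}]'
python3 -m handwheel '[{"gripper":50,"travel":[0,0,-0.035],"twist":0},{"gripper":50,"travel":[0,0,-0.034],"twist":0},{"gripper":50,"travel":[0.026,0.0116,0],"twist":0},{"gripper":50,"travel":[0.026,0.0116,0],"twist":0},{"gripper":50,"travel":[0.026,0.0116,0],"twist":0}]'
python3 -m handwheel '[{"gripper":50,"travel":[0,0,0],"twist":0},{"gripper":50,"travel":[0,0,0],"twist":0}]'
python3 - <<'E'
from cap import *
f=env.grab_frame("wrist");s=env.state();im=f["frame"][:,:,::-1];cv2.imwrite("u.png",im);print(s["ee_pos"],s["ee_rot"],s["time_s"])
for n,z in(("sleeve",182),("crank_hub",182),("lid_tab",145),("spindle_cap",180),("photometer",0)):
    r=env.pinpoint("wrist",n)
    for q in r[:1]:print(n,np.round(q["uv"],1),round(q["confidence"],2),np.round(onz(f,q["uv"],z),1))
d=cv2.imread("pics/d.png")
for n,m in(("d",d),("u",im)):
    a=cv2.GaussianBlur(m.astype(np.float32),(0,0),.6);k=((a[...,2]>60)&(a[...,2]>2.2*a[...,1])).astype(np.uint8);N,L,st,c=cv2.connectedComponentsWithStats(k);i=1+np.argmax(st[1:,4]);print(n,c[i].round(2),st[i])
    x=int(round(c[i][0]));g=m[:,x-2:x+3,1].mean(1).round().astype(int);y=int(c[i][1]);print(y-40,g[y-40:y+15].tolist());print("row",m[y-8,x-30:x+30,1].tolist())
E
```

```text
time_s: 29.15
ee_pos: [655.2, 6.6, 248.8]
ee_rot: [-179.9, -0.5, 170.4]
force: [0.8, 0.2, -0.7]
gripper_width: 40.0
time_s: 29.57
ee_pos: [585.3, 54.2, 320.9]
ee_rot: [180.0, 0.0, 170.4]
force: [-0.2, 0.3, 0.3]
gripper_width: 45.8
time_s: 29.73
ee_pos: [585.0, 54.5, 321.3]
ee_rot: [180.0, 0.0, 170.5]
force: [-0.2, -0.1, 0.5]
gripper_width: 45.6
[585.84640918  53.85662494 320.96971845] [-1.79996705e+02  4.99612842e-02  1.70467097e+02] 29.7833
crank_hub [276.2 250.8] 0.94 [625.9  42.8 182. ]
lid_tab [274.5 113.7] 0.83 [511.3  60.1 145. ]
spindle_cap [278.3 250.2] 0.62 [626.4  44.5 180. ]
photometer [277.6 199.8] 0.72 [624.7  42.7   0. ]
d [282.85 251.39] [277 244  13  15 147]
211 [166, 166, 166, 166, 166, 165, 160, 120, 62, 57, 61, 66, 78, 83, 84, 99, 123, 142, 150, 150, 150, 146, 142, 142, 143, 143, 144, 140, 129, 105, 75, 66, 53, 30, 15, 14, 18, 17, 16, 15, 15, 15, 16, 15, 15, 15, 14, 30, 79, 129, 156, 163, 164, 164, 164]
row [107, 106, 105, 105, 105, 105, 105, 106, 105, 100, 69, 54, 75, 96, 100, 100, 99, 97, 97, 98, 98, 97, 99, 98, 98, 95, 80, 61, 52, 49, 50, 55, 59, 69, 100, 147, 150, 148, 147, 149, 151, 150, 148, 149, 150, 151, 150, 147, 133, 82, 110, 160, 165, 165, 166, 165, 165, 164, 164, 164]
u [276.54 247.55] [271 241  12  14 140]
207 [164, 164, 165, 165, 165, 164, 164, 164, 162, 153, 113, 58, 55, 58, 63, 72, 76, 75, 83, 93, 96, 96, 97, 98, 98, 98, 98, 98, 98, 97, 97, 93, 74, 41, 16, 14, 15, 18, 16, 14, 16, 15, 14, 13, 15, 14, 15, 26, 60, 86, 96, 99, 121, 149, 160]
row [96, 96, 97, 97, 97, 98, 97, 96, 97, 98, 96, 97, 97, 97, 98, 97, 98, 98, 97, 98, 98, 98, 100, 99, 99, 98, 96, 90, 81, 70, 65, 72, 82, 108, 146, 152, 153, 151, 152, 153, 152, 152, 152, 152, 151, 151, 151, 142, 97, 67, 86, 141, 161, 164, 164, 164, 164, 164, 165, 164]
```

The cap now sits about 6.4 ± 1.2 mm below its first position. With a start of 1.5–6.5 mm, that puts the spindle at about 8.6 at the hard shoulder, so the screw is at the start of its thread. I locate the sleeve again.

```bash
python3 -m handwheel '[{"gripper":50,"travel":[-0.03,-0.01,0],"twist":0},{"gripper":50,"travel":[-0.03,-0.01,0],"twist":0},{"gripper":50,"travel":[0,0,0],"twist":0},{"gripper":50,"travel":[0,0,0],"twist":0}]'
python3 - <<'E'
from cap import *
y=np.radians(170.4);ex=np.array([np.cos(y),np.sin(y)]);ey=np.array([np.sin(y),-np.cos(y)])
for k in range(2):
    f=env.grab_frame("wrist");s=env.state();print(s["ee_pos"].round(1) if hasattr(s["ee_pos"],"round") else s["ee_pos"])
    h=None
    for n in("crank_hub","sleeve"):
        r=env.pinpoint("wrist",n)
        for q in r[:1]:
            X=onz(f,q["uv"],182);print(n,np.round(q["uv"],1),round(q["confidence"],2),X.round(1))
            if n=="crank_hub":h=X
            elif h is not None:
                d=(X-h)[:2];t=np.array([d@ex,d@ey]);print("tool rel hub",t.round(1),"q",np.arctan2(t[1],t[0])); e=X[:2]-np.array(s["ee_pos"])[:2];print("TCP->sleeve tool",[e@ex,e@ey])
    t=env.trace("wrist","sleeve");print([(q["uv"],q["confidence"]) for q in t[:1]])
print(s["time_s"])
E
```

```text
time_s: 30.37
ee_pos: [642.5, 22.6, 319.3]
ee_rot: [-180.0, -0.1, 170.3]
force: [0.1, 0.5, -0.1]
gripper_width: 45.7
[641.7  23.2 319.8]
crank_hub [305.2 183.3] 0.68 [627.4  44.6 182. ]
sleeve [244.2 189. ] 0.83 [623.7  -5.9 182. ]
tool rel hub [ -4.8 -50.5] q -1.6652328246300538
TCP->sleeve tool [np.float64(12.868777919831906), np.float64(-31.67590825155848)]
[([245.4, 191.3], 0.61)]
[640.8  24.  321.3]
crank_hub [301.7 181.9] 0.62 [624.7  43.4 182. ]
sleeve [243.1 192.3] 0.84 [625.3  -6.3 182. ]
tool rel hub [ -8.9 -48.8] q -1.7512706785666072
TCP->sleeve tool [np.float64(10.236085063346785), np.float64(-32.451183031473626)]
[([243.1, 191.3], 0.83)]
30.6167
```

```bash
python3 -m handwheel '[{"gripper":50,"travel":[0.0115,-0.032,0],"twist":0},{"gripper":50,"travel":[0,0,0.035],"twist":0},{"gripper":50,"travel":[0,0,0.035],"twist":0},{"gripper":50,"travel":[0,0,0.025],"twist":0},{"gripper":50,"travel":[0,0,0],"twist":0}]'
python3 -m handwheel '[{"gripper":50,"travel":[0,0,0.02],"twist":0},{"gripper":50,"travel":[0,0,0.018],"twist":0},{"gripper":50,"travel":[0,0,0],"twist":0}]'
python3 -m handwheel '[{"gripper":10,"travel":[0,0,0],"twist":0},{"gripper":10,"travel":[0,0,0],"twist":0},{"gripper":10,"travel":[0,0,0],"twist":0},{"gripper":10,"travel":[0,0,0],"twist":0},{"gripper":10,"travel":[0,0,0],"twist":0}]' 30
python3 -m handwheel '[{"gripper":10,"travel":[0,0,0],"twist":0},{"gripper":10,"travel":[0,0,0],"twist":0},{"gripper":10,"travel":[0,0,0],"twist":0}]'
python3 - <<'E'
from h import *
f=env.grab_frame("wrist");s=env.state();r=env.pinpoint("wrist","sleeve");print(s["ee_pos"],s["force"],[(q["uv"],q["confidence"],onz(f,q["uv"],182)) for q in r[:1]])
q=-1.69+.15*np.arange(0,48);T=50*np.c_[np.cos(q),np.sin(q)]
for i,(a,d) in enumerate(zip(q[1:],np.diff(T,axis=0))):print(round(a,2),(d).round(1).tolist(),end="\n" if i%5==4 else "; ")
E
```

```text
time_s: 31.18
ee_pos: [621.2, -5.9, 220.4]
ee_rot: [-179.9, -0.6, 170.4]
force: [-0.4, -0.1, -0.7]
gripper_width: 45.5
time_s: 31.43
ee_pos: [623.5, -5.8, 186.2]
ee_rot: [-180.0, -0.2, 170.4]
force: [-0.5, -0.9, -0.1]
gripper_width: 45.6
time_s: 31.85
ee_pos: [625.3, -5.9, 189.0]
ee_rot: [180.0, 0.1, 170.4]
force: [0.9, 3.8, 2.1]
gripper_width: 15.5
time_s: 32.1
ee_pos: [625.3, -5.9, 188.9]
ee_rot: [180.0, 0.1, 170.4]
force: [-0.2, 0.6, 5.2]
gripper_width: 15.5
[625.27909681  -5.86682302 188.90034942] [0.22545897 1.34003861 5.60673054] [([284.1, 267.5], 0.69, array([622.91992145,  -4.77569822, 182.        ]))]
-1.54 [7.5, -0.3]; -1.39 [7.5, 0.8]; -1.24 [7.2, 1.9]; -1.09 [6.9, 3.0]; -0.94 [6.4, 4.0]
-0.79 [5.7, 4.9]; -0.64 [4.9, 5.7]; -0.49 [4.0, 6.3]; -0.34 [3.0, 6.9]; -0.19 [2.0, 7.2]
-0.04 [0.9, 7.4]; 0.11 [-0.3, 7.5]; 0.26 [-1.4, 7.4]; 0.41 [-2.5, 7.1]; 0.56 [-3.5, 6.6]
0.71 [-4.4, 6.0]; 0.86 [-5.3, 5.3]; 1.01 [-6.0, 4.4]; 1.16 [-6.6, 3.5]; 1.31 [-7.1, 2.5]
1.46 [-7.4, 1.4]; 1.61 [-7.5, 0.3]; 1.76 [-7.4, -0.9]; 1.91 [-7.2, -2.0]; 2.06 [-6.9, -3.0]
2.21 [-6.3, -4.0]; 2.36 [-5.7, -4.9]; 2.51 [-4.9, -5.7]; 2.66 [-4.0, -6.4]; 2.81 [-3.0, -6.9]
2.96 [-1.9, -7.2]; 3.11 [-0.8, -7.5]; 3.26 [0.3, -7.5]; 3.41 [1.4, -7.4]; 3.56 [2.5, -7.1]
3.71 [3.5, -6.6]; 3.86 [4.5, -6.0]; 4.01 [5.3, -5.3]; 4.16 [6.1, -4.4]; 4.31 [6.7, -3.4]
4.46 [7.1, -2.4]; 4.61 [7.4, -1.3]; 4.76 [7.5, -0.2]; 4.91 [7.4, 0.9]; 5.06 [7.2, 2.0]
5.21 [6.8, 3.1]; 5.36 [6.3, 4.1];
```

```bash
python3 -m handwheel '[{"gripper":10,"travel":[0.0075,-0.0003,-0.001],"twist":0},{"gripper":10,"travel":[0.0075,0.0008,0],"twist":0},{"gripper":10,"travel":[0.0072,0.0019,0],"twist":0},{"gripper":10,"travel":[0.0069,0.003,0],"twist":0},{"gripper":10,"travel":[0.0064,0.004,0],"twist":0}]'
```

```text
time_s: 32.62
ee_pos: [591.0, 9.6, 189.0]
ee_rot: [180.0, 0.1, 170.4]
force: [3.6, 1.9, -0.0]
gripper_width: 15.3
```

```bash
python3 -m handwheel '[{"gripper":10,"travel":[0.0051,0.0057,0],"twist":0},{"gripper":10,"travel":[0.0049,0.0057,0],"twist":0},{"gripper":10,"travel":[0.004,0.0063,0],"twist":0},{"gripper":10,"travel":[0.003,0.0069,0],"twist":0},{"gripper":10,"travel":[0.002,0.0072,0],"twist":0}]'
python3 -m handwheel '[{"gripper":10,"travel":[0.0005,0.0074,0],"twist":0},{"gripper":10,"travel":[-0.0005,0.0075,0],"twist":0},{"gripper":10,"travel":[-0.0014,0.0074,0],"twist":0},{"gripper":10,"travel":[-0.0025,0.0071,0],"twist":0},{"gripper":10,"travel":[-0.0035,0.0066,0],"twist":0}]'
```

```text
time_s: 33.03
ee_pos: [577.2, 44.2, 188.9]
ee_rot: [-180.0, -0.1, 170.4]
force: [-0.3, -0.9, 4.4]
gripper_width: 15.5
time_s: 33.45
ee_pos: [591.2, 78.9, 188.9]
ee_rot: [180.0, -0.0, 170.4]
force: [-0.6, -1.1, 5.1]
gripper_width: 15.2
```

```bash
python3 -m handwheel '[{"gripper":10,"travel":[-0.0044,0.006,-0.0008],"twist":0},{"gripper":10,"travel":[-0.0053,0.0053,0],"twist":0},{"gripper":10,"travel":[-0.006,0.0044,0],"twist":0},{"gripper":10,"travel":[-0.0066,0.0035,0],"twist":0},{"gripper":10,"travel":[-0.0071,0.0025,0],"twist":0}]'
python3 -m handwheel '[{"gripper":10,"travel":[-0.0074,0.0014,0],"twist":0},{"gripper":10,"travel":[-0.0075,0.0003,0],"twist":0},{"gripper":10,"travel":[-0.0074,-0.0009,0],"twist":0},{"gripper":10,"travel":[-0.0072,-0.002,0],"twist":0},{"gripper":10,"travel":[-0.0069,-0.003,0],"twist":0}]'
```

```text
time_s: 33.87
ee_pos: [624.2, 94.2, 189.1]
ee_rot: [-179.9, -0.1, 170.4]
force: [-1.5, -4.4, 1.2]
gripper_width: 15.5
time_s: 34.28
ee_pos: [658.4, 83.5, 189.0]
ee_rot: [-179.9, -0.2, 170.4]
force: [-4.6, -4.2, 0.6]
gripper_width: 15.1
```

```bash
python3 -m handwheel '[{"gripper":10,"travel":[-0.0058,-0.005,0],"twist":0},{"gripper":10,"travel":[-0.0053,-0.0056,0],"twist":0},{"gripper":10,"travel":[-0.0047,-0.0058,0],"twist":0},{"gripper":10,"travel":[-0.0038,-0.0064,0],"twist":0},{"gripper":10,"travel":[-0.0028,-0.0069,0],"twist":0}]'
python3 -m handwheel '[{"gripper":10,"travel":[-0.0018,-0.0072,0],"twist":0},{"gripper":10,"travel":[-0.0006,-0.0075,0],"twist":0},{"gripper":10,"travel":[0.0004,-0.0073,0],"twist":0}]'
python3 - <<'E'
from cap import *
f=env.grab_frame("wrist");s=env.state();im=f["frame"][:,:,::-1];cv2.imwrite("v.png",im);print(s["ee_pos"],s["ee_rot"],s["time_s"])
def top(im):
    a=cv2.GaussianBlur(im.astype(np.float32),(0,0),.7);m=((a[...,2]>112)&(a[...,1]<70)).astype(np.uint8);n,L,st,c=cv2.connectedComponentsWithStats(m);i=1+np.argmax(st[1:,4]);return c[i],st[i][4]
for n in("g","l","p","t","v"):
    m=cv2.imread(n+".png");c,A=top(m);x=int(round(c[0]));y=int(round(c[1]))
    print(n,c.round(1),A,m[y+1,x-32:x-9,1].tolist())
E
```

```text
time_s: 34.7
ee_pos: [676.7, 51.2, 189.2]
ee_rot: [179.9, 0.0, 170.4]
force: [-1.2, 1.5, -2.7]
gripper_width: 15.4
time_s: 34.95
ee_pos: [674.7, 28.5, 189.2]
ee_rot: [180.0, 0.0, 170.4]
force: [1.0, 2.1, -4.5]
gripper_width: 15.2
[674.07407535  26.94445808 189.25544536] [-1.79926067e+02 -1.04530740e-02  1.70332785e+02] 35.0
g [299.  176.9] 502 [139, 140, 141, 143, 143, 136, 100, 94, 94, 92, 92, 92, 94, 94, 94, 92, 92, 85, 47, 18, 14, 18, 16]
l [299.1 175.7] 477 [140, 139, 141, 142, 144, 144, 143, 143, 142, 135, 100, 93, 93, 94, 92, 91, 91, 88, 67, 27, 15, 17, 11]
p [301.4 175. ] 463 [138, 140, 140, 142, 143, 143, 145, 144, 144, 143, 141, 141, 143, 143, 136, 100, 92, 90, 85, 41, 15, 17, 13]
t [302.1 175.7] 477 [140, 140, 142, 144, 144, 145, 144, 144, 142, 133, 99, 92, 94, 93, 93, 92, 91, 87, 68, 27, 14, 14, 14]
v [296.8 166.5] 474 [141, 141, 141, 142, 145, 146, 145, 145, 144, 135, 99, 93, 94, 95, 94, 94, 92, 86, 61, 25, 17, 17, 16]
```

At the same unwrapped angle the cap reads the same as before (shadow 8 px), so the thread motion is repeatable. Triangulation puts the spindle at about 12.6–13.4 mm here. I stop about 1.1 rad further on, which stays inside the window for both estimates.

```bash
python3 -m handwheel '[{"gripper":10,"travel":[0.0014,-0.0074,0.0008],"twist":0},{"gripper":10,"travel":[0.0025,-0.0071,0],"twist":0},{"gripper":10,"travel":[0.0035,-0.0066,0],"twist":0},{"gripper":10,"travel":[0.0045,-0.006,0],"twist":0}]'
python3 -m handwheel '[{"gripper":10,"travel":[0.0053,-0.0053,0],"twist":0},{"gripper":10,"travel":[0.0061,-0.0044,0],"twist":0},{"gripper":10,"travel":[0.0067,-0.0034,0],"twist":0},{"gripper":10,"travel":[0.004,-0.0015,0],"twist":0},{"gripper":10,"travel":[0,0,0],"twist":0}]'
python3 -m handwheel '[{"gripper":10,"travel":[0,0,0],"twist":0},{"gripper":10,"travel":[0,0,0],"twist":0},{"gripper":10,"travel":[0,0,0],"twist":0}]'
python3 - <<'E'
from cap import *
C=np.load("C.npy")
f=env.grab_frame("wrist");s=env.state();print(s["ee_pos"],s["force"],s["qvel"],s["time_s"])
cv2.imwrite("w.png",f["frame"][:,:,::-1])
P={"l":([670.54,28.27,187.08],[-179.94,.02,170.37]),"j":([662.16,76.42,187.08],[180,-.1,170.4]),"t":([670.24,26.66,187],[-180,-.25,170.44]),"v":([674.07,26.94,189.25],[-179.93,-.01,170.33]),"r":([660.25,78.88,186.9],[-180,-.1,170.5]),"w":(s["ee_pos"],s["ee_rot"])}
def top(im):
    a=cv2.GaussianBlur(im.astype(np.float32),(0,0),.7);m=((a[...,2]>80)&(a[...,2]>2.2*a[...,1])).astype(np.uint8);m2=((a[...,2]>112)&(a[...,1]<70)).astype(np.uint8);n,L,st,c=cv2.connectedComponentsWithStats(m2);i=1+np.argmax(st[1:,4]);return c[i],st[i]
F={};cp={}
for n in P:
    F[n]=dict(f);F[n]["extrinsics"]=T(*P[n])@C;cp[n],st=top(cv2.imread(n+".png"));print(n,cp[n].round(1),st)
k=5/2/np.pi; q={"l":-2.98,"t":-2.95,"v":-3.01,"j":-4.0,"r":2.23,"w":-1.88}
for use in(("l","t","v","j","r"),("l","t","v","j","r","w")):
    fun=lambda p:np.concatenate([proj(F[n],np.r_[p[:2],p[2]-k*(q[n]+2.98)])-cp[n] for n in use])
    r=least_squares(fun,[625,43,176]);print(use,r.x.round(2),"s at -2.98:",round(189-r.x[2],2),r.fun.round(1),np.sqrt(np.diag(np.linalg.inv(r.jac.T@r.jac))).round(2))
E
```

```text
time_s: 35.33
ee_pos: [657.5, 4.3, 189.1]
ee_rot: [179.9, -0.0, 170.4]
force: [-0.6, 3.6, -2.2]
gripper_width: 14.8
time_s: 35.75
ee_pos: [632.4, -5.7, 189.1]
ee_rot: [179.9, -0.1, 170.4]
force: [-2.6, 5.4, -2.9]
gripper_width: 15.4
time_s: 36.0
ee_pos: [632.8, -5.6, 189.0]
ee_rot: [179.9, -0.1, 170.4]
force: [-1.7, 4.3, -1.0]
gripper_width: 15.1
[632.85668232  -5.64103388 189.06848322] [-2.21430497  4.08902676 -0.82831394] [ 0.0540797   0.03059858 -0.04880531  0.00298424  0.05009913  0.04159558] 36.05
l [299.1 175.7] [287 164  25  25 477]
j [201.7 210. ] [190 199  24  23 438]
t [302.1 175.7] [290 164  25  25 477]
v [296.8 166.5] [285 155  25  25 474]
r [198.9 213.2] [188 202  23  23 417]
w [375.3 227.9] [371 227  10   3  21]
('l', 't', 'v', 'j', 'r') [625.71  43.25 174.43] s at -2.98: 14.57 [-1.2  0.2 -0.6  0.4  2.5  0.9 -0.8 -0.1  0.2 -1.5] [0.35 0.25 1.44]
('l', 't', 'v', 'j', 'r', 'w') [625.69  43.16 171.04] s at -2.98: 17.96 [-1.7 -1.  -1.2 -0.8  1.9 -0.2  0.5 -2.   1.5 -3.3 -1.   7.6] [0.31 0.2  1.08]
```

```bash
python3 -m handwheel '[{"gripper":10,"travel":[0,0.001,0.0008],"twist":0},{"gripper":10,"travel":[0,0,0],"twist":0},{"gripper":10,"travel":[0,0,0],"twist":0},{"gripper":10,"travel":[0,0,0],"twist":0}]' 30
python3 - <<'E'
from h import *
o=[]
for c in("scene","top"):
    f=env.grab_frame(c)
    for n in("lid_tab","sleeve"):
        r=env.pinpoint(c,n)
        if r:print(c,n,np.round(r[0]["uv"],1),round(r[0]["confidence"],2),"shut ->",proj(f,np.array([511.3,61.5,145.])).round(1) if n=="lid_tab" else "")
s=env.state();print(s["ee_pos"],s["force"],s["gripper_width"],np.abs(s["qvel"]).max(),s["time_s"])
E
```

```text
time_s: 36.38
ee_pos: [634.3, -5.4, 188.9]
ee_rot: [180.0, 0.1, 170.4]
force: [-1.5, 2.5, 2.9]
gripper_width: 15.5
scene lid_tab [295.2 213.1] 0.64 shut -> [296.5 213.8]
top lid_tab [256.7 216.2] 0.71 shut -> [256.3 219.6]
[634.70088642  -5.37446904 188.87189267] [-0.43290631  2.01950275  5.91810162] 15.235825927209332 0.0992444649890603 36.6833
```

```bash
python3 -c "
from workcell import env
print(env.job_done()); s=env.state(); print(s['time_s'],s['gripper_width'],s['force'])"
```

```text
the job is handed in; nothing more can be done
None
the job is handed in; nothing more can be done
```

I handed the job in at about 36.7 s, with the lid shut, the screw started and the sleeve still gripped. I can't confirm the final spindle depth, and one part of the run does not fit the task's description.

**What I did:** I pressed the lid shut; the tips stopped at 145 mm and the force jumped to 18 N. I gripped the sleeve and turned the screw backward. It met an elastic resistance of about 18 N after roughly 2.0–2.3 rad. I pushed through that, and the cap then fell about 4–5 mm. I turned forward about one turn, then back until a hard stop near −8.0 rad. Taking that stop as the thread's start, I turned forward about 6.1 rad and held.

**Last checks:**
- **Grip:** the fingers were 15.2 mm apart on the 16 mm sleeve, with a 30 N grip set.
- **Crank:** the arm was still, with all joint speeds below 0.1 degrees/s.
- **Lid:** the scene camera put the tab within 1.5 px of its shut position, but the top camera was 3.4 px off. The height of the held sleeve points to shut.

**What failed or disagreed:**
- **Slip at the hard stop:** I queued several backward steps without reading the force between them. It reached 42 N sideways (about 50 N in all) and the sleeve slipped out of the fingers, so I had to grip it again.
- **Spindle depth:** my estimate is 13.5–14.2 mm, inside the 12.7–14.9 mm window. The last triangulation, which fitted poorly, pointed nearer 15.5 mm.
- **Where the drop happened:** I never observed it cleanly. I probably forced the screw past its first shoulder. Neither the elastic spot nor the hard stop, taken alone, fits the 0.9–3.6 rad description.

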